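# Make up the waffle-topping carousel

## Robot

A 7-joint arm with a two-finger parallel gripper is mounted at the origin on the work surface. World frame = base frame: x ahead of the robot, y to its left, z up, the work surface at z = 0. Lengths are in m, angles in rad, forces in N, time in s.
With the tool pointing down it reaches from about 0.4 to 0.85 m from the base axis. Payload 4.4 kg.
Tool frame: the origin (TCP) lies on the mounting face of the last link; the fingertips stand 199 mm ahead of it and the grasp point (between the pads) lies 180 mm ahead of it (r.tips_ahead is the distance from the TCP to the fingertips, in m); x points along the fingers, y is the direction in which the jaws open and shut, and the axes are right-handed (so a half turn about x gives the same grasp; the last joint's range is limited). The gripper opens to 94 mm and grips with 3 to 60 N. Pads are 16 mm wide; open, the fingers measure 119 mm over their backs; the gripper's body (75 mm by 177 mm) begins 78 mm behind the grasp point.
Start: joints at [-1.257, 0.628, 0.038, 1.517, -0.027, 0.996, -0.02], TCP at [0.241, 0.604, 0.405] pointing down, gripper open.
Joint ranges: [-3.06, 3.06], [-0.37, 2.12], [-1.25, 1.32], [0.18, 2.47], [-1.1, 4.24], [0.23, 1.98], [-2.94, 2.94]. Speed limits (rad/s): [2.57, 2.57, 3.14, 3.14, 3.14, 3.14, 3.14].

## Interface

Orientations are given as a rotation vector (axis times angle).
In Python, from plant import status, cams, order, r gives the robot as it stands. The module is installed in compiled form; this text tells all that it offers.
- The arm moves only by the tool carry_out, never from a script. Its argument "moves" is a list of rows, each a list of 7 numbers: the shift along the tool's x, y, z in mm, then the turn, a rotation vector about the tool's x, y, z in rad, then the opening in per cent of the stroke, from 0 (shut) to 100 (fully open). In form: [[x, y, z, wx, wy, wz, jaw], ...]. A call has 1 to 12 rows; each row shifts and turns the commanded pose from where the row before left it, along the tool's axes as they then stand; what a row does not reach is not made up. A row lasts 1/8 s, in which the tool goes at most 62.5 mm and 10.7 degrees, less where a joint would pass 70% of its speed; a pose out of reach is approached as far as the arm can. A call is refused whole if a number of a shift passes 62.5 or a number of a turn 0.188, either way. A call with a gripper value outside its range is refused whole. The fingers move at their own pace and stop on an object; the grip force is fixed at half the most. Time passes only in rows, so rows that do not move let the fingers close. It gives the time, the measured TCP pose, the force and the opening at its end, in the units of the state.
- status.state(): the state, without advancing time (a new reading comes with each control period).
- cams.camera(name): name is "scene" or "side" or "wrist"; returns a dict with "image" (480x640x3 uint8, red, green, blue), "fx", "fy", "cx", "cy" (pixels), "origin" and "attitude" of the camera in the world; the wrist camera has in their place "mount" (4x4, takes a point from camera to tool coordinates, whose origin is the TCP and whose axes are the tool frame's). Camera axes: x right, y up, looking along -z (the intrinsics and any distortion apply to the point x, -y, -z); pixel columns grow to the right and rows downward; lengths in m; the calibration is good to about 2 mm. A picture is of the moment at which its call begins: read the wrist's pose just before it. There is no depth.
- order.finish_job(): hands the job in, once; it reports no verdict.
The state is a dict: "time_s": time; "q": joint angles; "joint_vel": joint speeds; "joint_torque": joint torques, N m; "tool_pos": TCP position; "orientation": TCP orientation; "wrist_force": force on the tool from outside, world axes, zero at the start; "torque": the same for the moment, N m; "width": opening from 0.0 (shut) to 1.0 (fully open).
Only numpy, scipy, OpenCV 4.12 (cv2) and the standard library are available. Lean on these libraries where they do the work, as an engineer would, in place of code of your own. Each camera call takes 0.05 s, during which the arm holds its last target.

## Task

Make up the serving carousel: push the deck round by the pegs on its rim until the stepped post faces front, in line with the pointer, then thread the white tiers that are on the ledge (two or three of them) down the post, handle up, largest first, each fully home on its own step. Then push the carousel round until the big bowl faces front, squarely in line with the pointer, and leave it standing still with the tiers still home; do not disturb the loose glass dish, the scoop and the brush lying about.

Things in the scene. Friction and masses are not known exactly. Their poses are not given: they have to be found in the camera images.
- pivot (a point): Axis of the serving carousel, at the top face of its round wooden deck (320 mm across, 16 mm thick, top 30 mm above the ledge). The deck turns without end on a fixed dark foot; about 2 N of push at the rim turns it and it stays where it is left. Post, bowl, pegs and a small glass dish (64 mm across, 26 mm tall, 90 mm from the axis, about 230 deg counter-clockwise from the post) are fixed to it.
- turntable (a joint): Angle of the deck (rad), growing counter-clockwise seen from above; 0 (or any whole turn) when the stepped post faces front, in line with the pointer.
- peg (a point): One of the five upright wooden finger pegs on the deck's rim, by which it is pushed; at the middle of its foot on the deck's top face. Each is 16 mm across, 45 mm tall, 145 mm from the axis. Seen from above, counter-clockwise about the axis from the stepped post, they stand at 75, 120, 180 (this one), 240 and 285 deg.
- front (a point): The front position, fixed: a point at deck-top height, 80 mm from the axis, in line with the flat steel pointer that sticks out from under the deck on the robot's side. The post or the bowl faces front when its centre is at this point.
- post (a point): Centre of the foot of the upright stepped steel post, on the deck's top face, 80 mm from the axis. From the bottom: a collar 58 mm across up to 6 mm above the deck, a step 44 mm across up to 20 mm, a step 30 mm across up to 34 mm, a pin 16 mm across up to 56 mm. Fan the handles of the threaded tiers at least 60 deg apart, so that the fingers have room.
- bowl (a point): Centre of the underside of the big blue ceramic bowl (90 mm across, 45 mm tall) fixed on the deck, 80 mm from the axis, 150 deg counter-clockwise from the post seen from above.
- tier_large_c (a point): The large white enamelled tier (may be absent): a flat ring 130 mm across, 10 mm thick, bore 50 mm. Point: centre of the bore, half-way up; z up. One upright blade handle outside its edge on the +x side: 12 mm wide along y, 22 mm along x, middle 76 mm from the bore's centre, top 45 mm above the underside. Home, it rests on the collar, underside 6 mm above the deck, whichever others are there.
- tier_middle_c (a point): The middle white enamelled tier (may be absent): a flat ring 106 mm across, 10 mm thick, bore 36 mm. Point: centre of the bore, half-way up; z up. One upright blade handle outside its edge on the +x side: 12 mm wide along y, 22 mm along x, middle 64 mm from the bore's centre, top 45 mm above the underside. Home, it rests on the 44 mm step, underside 20 mm above the deck, whichever others are there.
- tier_small_c (a point): The small white enamelled tier (may be absent): a flat ring 82 mm across, 10 mm thick, bore 22 mm. Point: centre of the bore, half-way up; z up. One upright blade handle outside its edge on the +x side: 12 mm wide along y, 22 mm along x, middle 52 mm from the bore's centre, top 45 mm above the underside. Home, it rests on the 30 mm step, underside 34 mm above the deck, whichever others are there.
- dish: Bystander, to be left alone: a loose small glass dish, 66 mm across, 30 mm tall; origin under its middle.
- scoop: Bystander, to be left alone: a stainless measuring scoop, cup 56 mm across with a flat 100 mm handle; origin under its cup.
- brush: Bystander, to be left alone: a pastry brush with a flat yellow silicone head and steel handle, 200 mm long, lying on the ledge.

How it is judged:
On the way, in this order (a step that is already met when the one before it is completed fails the run):
1. the stepped post has been turned to the front (horizontal distance between post and front below 0.013 m and velocity of joint turntable between -0.05 and 0.05 rad/s), for 0.2 s.
2. all the tiers present are fully home on the post (horizontal distance between each of tier_large_c, tier_middle_c, tier_small_c and post below 0.007 m and z of tier_large_c in the frame of post between 0.007 and 0.015 m and angle between each of tier_large_c, tier_middle_c, tier_small_c's own z axis and vertical below 0.1 rad and z of tier_middle_c in the frame of post between 0.021 and 0.029 m and z of tier_small_c in the frame of post between 0.035 and 0.043 m), for 0.3 s.
3. the bowl has been turned to the front (horizontal distance between bowl and front below 0.013 m and velocity of joint turntable between -0.05 and 0.05 rad/s), for 0.2 s.
At the end, for the whole second after the job is handed in: Every tier present is on the post at its own step: centred within 7 mm, within 4 mm of its home height, tilted less than 0.1 rad, at rest; the bowl's centre is within 13 mm of the front point and the deck stands still (all of step 2 and all of step 3 and linear speed of each of tier_large, tier_middle, tier_small below 0.02 m/s); the robot touches nothing.
It fails at once if the dish is pushed more than 30 mm from its place (distance of dish from where it was at the start of the episode above 0.03 m).
It fails at once if the scoop is pushed more than 30 mm from its place (distance of scoop from where it was at the start of the episode above 0.03 m).
It fails at once if the brush is pushed more than 30 mm from its place (distance of brush from where it was at the start of the episode above 0.03 m).
Of tier_large, tier_middle, tier_small only 2 to 3 are there at a start; the rules pass over those that are not, and their reading is None.
At some moment in a run one of tier_large, tier_middle, tier_small may be knocked a few centimetres aside while the robot is not near it.
It also fails if it takes over 210 s, if anything falls off the work surface, if the arm or the gripper's body presses on something with over 40 N, if the wrist force passes 120 N, or if a joint passes its speed limit or range.

## Working session

There is one attempt and no reset: what is moved stays moved. The work goes in short steps, Python scripts to look and compute and a tool call to move; the robot and the scene stay as the last step left them, time stands still between calls to the robot, and variables do not carry over. Pictures are saved under pics/ and viewed, and the job is handed in when it is done.

Besides the shell and the picture viewer there is one more tool, called in YAML: its name, and indented under it one key for each argument. carry_out: Moves the arm, as the interface text tells. Its arguments: {"type":"object","properties":{"moves":{"type":"array"}},"required":["moves"]}

```bash
mkdir -p pics; ls
cat > h.py <<'E'
import numpy as np, cv2
from scipy.spatial.transform import Rotation as R
from plant import status, cams, order, r
def snap(n,f):
    s=status.state(); c=cams.camera(n); cv2.imwrite(f'pics/{f}.png',c['image'][:,:,::-1]); 
    if n=='wrist':
        T=np.eye(4);T[:3,:3]=R.from_rotvec(s['orientation']).as_matrix();T[:3,3]=s['tool_pos']
        M=T@np.array(c['mount']); c['O']=M[:3,3]; c['A']=M[:3,:3]
    else:
        c['O']=np.array(c['origin']); a=np.array(c['attitude']); c['A']=a if a.shape==(3,3) else R.from_rotvec(a).as_matrix()
    np.save(f'pics/{f}.npy',{k:v for k,v in c.items() if k!='image'},allow_pickle=True)
    return c
def load(f):
    c=np.load(f'pics/{f}.npy',allow_pickle=True).item(); c['image']=cv2.imread(f'pics/{f}.png')[:,:,::-1]; return c
def und(c,uv):
    uv=np.atleast_2d(uv).astype(float)
    K=np.array([[c['fx'],0,c['cx']],[0,c['fy'],c['cy']],[0,0,1]])
    d=np.array(c.get('distortion',np.zeros(5)),float)
    p=cv2.undistortPoints(uv[:,None,:],K,d)[:,0]
    return np.c_[p[:,0],-p[:,1],-np.ones(len(p))]@c['A'].T
def ray(c,uv,z):
    d=und(c,uv); t=(z-c['O'][2])/d[:,2]; return c['O']+d*t[:,None]
def proj(c,P):
    p=(np.atleast_2d(P)-c['O'])@c['A']; p=p*[1,-1,-1]
    K=np.array([[c['fx'],0,c['cx']],[0,c['fy'],c['cy']],[0,0,1]])
    return cv2.projectPoints(p,np.zeros(3),np.zeros(3),K,np.array(c.get('distortion',np.zeros(5)),float))[0][:,0]
E
python3 - <<'E'
from h import *
print(status.state(), r.tips_ahead)
for n in ['scene','side','wrist']:
    c=snap(n,n+'0'); print(n,{k:v for k,v in c.items() if k!='image'})
E
```

```text
pics
{'time_s': 0.0, 'q': array([-1.25677235,  0.62931811,  0.03842491,  1.51830526, -0.02702658,
        0.99629241, -0.02000581]), 'joint_vel': array([-0.00015305,  0.00078761,  0.00087736, -0.00171007,  0.00010287,
       -0.00138339,  0.00062667]), 'joint_torque': array([ 4.57333772e-04, -5.49751782e+01,  1.14388123e+00, -1.86645412e+01,
       -5.21008484e-02,  2.34593143e-02,  1.52305838e-04]), 'tool_pos': array([0.24084763, 0.60343854, 0.4037917 ]), 'orientation': array([ 0.29660846,  1.55052989, -0.29940514]), 'wrist_force': array([ 0.22334001,  0.02595398, -0.28501689]), 'torque': array([-0.05358214, -0.00668764,  0.031355  ]), 'width': 0.9944246225139911} 0.1992
scene {'fx': 582.9521785259598, 'fy': 582.9521785259598, 'cx': 311.6651368190277, 'cy': 235.3560699475361, 'origin': array([ 0.98116315, -0.63269251,  1.06875352]), 'attitude': array([0.55059059, 0.16724134, 0.53641431]), 'O': array([ 0.98116315, -0.63269251,  1.06875352]), 'A': array([[ 0.85011976, -0.43905894,  0.29072948],
       [ 0.52648854,  0.71948058, -0.45294316],
       [-0.01030547,  0.53812167,  0.842804
[... 397 characters left out ...]
01263217,  0.85992168,  0.51026967]])}
wrist {'fx': 349.96055330841943, 'fy': 349.96055330841943, 'cx': 316.47979691965736, 'cy': 252.8235244043609, 'mount': array([[ 2.19251927e-04,  2.47583038e-01, -9.68866653e-01,
         1.89654045e-02],
       [ 9.99999825e-01,  4.77435505e-04,  3.48300584e-04,
         3.35382657e-04],
       [ 5.48804657e-04, -9.68866560e-01, -2.47582890e-01,
        -7.02084663e-02],
       [ 0.00000000e+00,  0.00000000e+00,  0.00000000e+00,
         1.00000000e+00]]), 'O': array([0.17577864, 0.62976671, 0.384886  ]), 'A': array([[ 0.37128375, -0.89977496, -0.2292453 ],
       [ 0.92851755,  0.35928889,  0.09363043],
       [-0.00188102, -0.24762174,  0.96885496]])}
```

View pics/scene0.png

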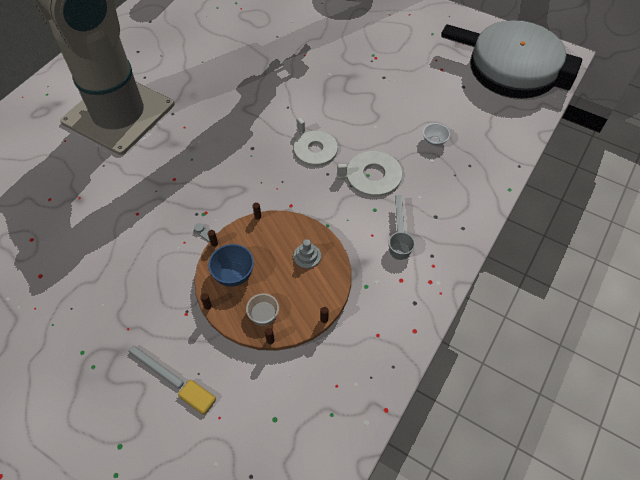

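View pics/side0.png

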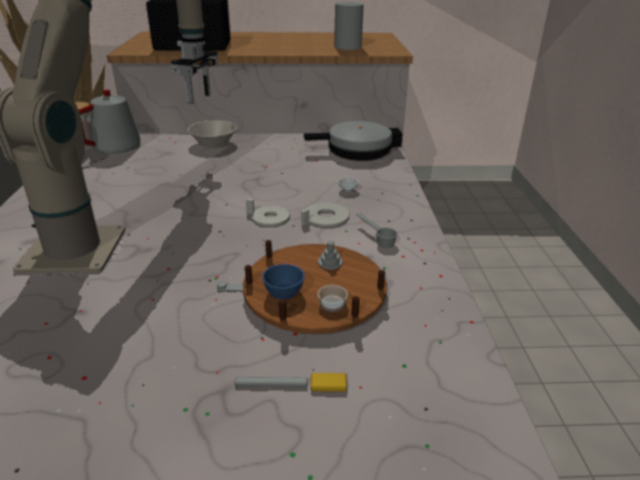

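View pics/wrist0.png

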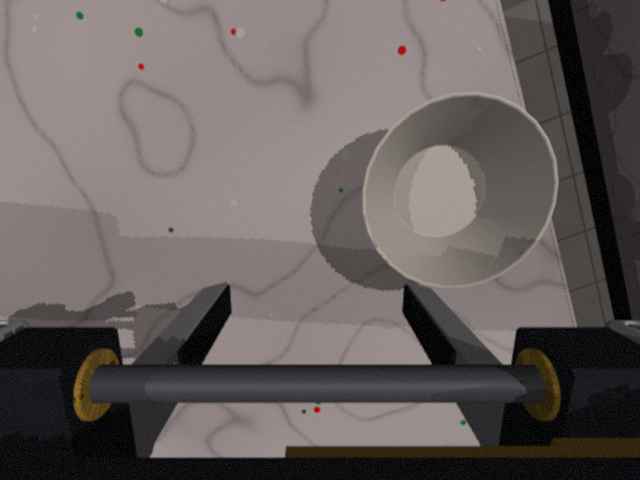

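Two tiers, at scene pixels (316,148) and (374,173). The post is at (307,250), the bowl at (231,265) and the pointer at (200,230). Next I measure them.

Run:
```python
from h import *
c=load('scene0'); im=c['image'].copy()
hsv=cv2.cvtColor(im,cv2.COLOR_RGB2HSV)
# deck: orange-ish
m=((hsv[:,:,0]<20)&(hsv[:,:,1]>110)&(hsv[:,:,2]>60)).astype(np.uint8); m=cv2.morphologyEx(m,cv2.MORPH_OPEN,np.ones((3,3)))
cs,_=cv2.findContours(m,cv2.RETR_EXTERNAL,cv2.CHAIN_APPROX_NONE)
k=max(cs,key=cv2.contourArea); h=cv2.convexHull(k)[:,0]; P=ray(c,k[:,0],0.03)
P2=P[:,:2]
# robust circle fit r=.16
from scipy.optimize import least_squares
f=least_squares(lambda p:np.hypot(*(P2-p[:2]).T)-p[2],[*P2.mean(0),.16],loss='soft_l1',f_scale=.002); print('deck',f.x)
cv2.imwrite('pics/crop1.png',cv2.resize(im[110:360,180:430,::-1],None,fx=2.4,fy=2.4,interpolation=cv2.INTER_CUBIC))
```

```text
deck [ 0.60782349 -0.19502557  0.15552915]
```

View pics/crop1.png

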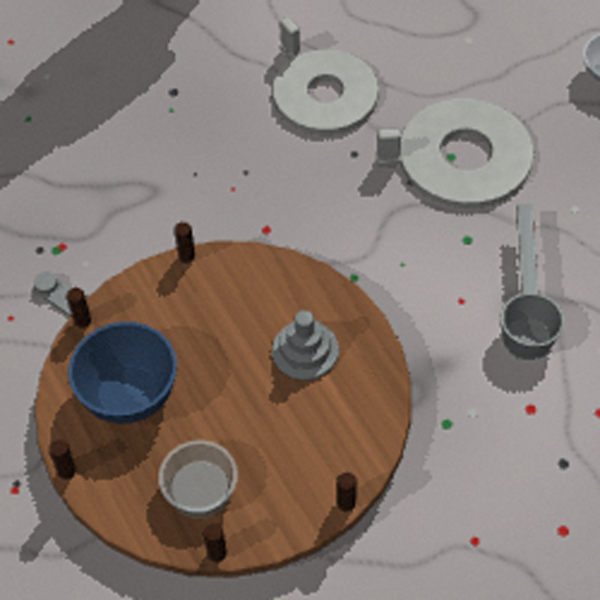

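Run:
```python
from h import *
from scipy.optimize import least_squares
c=load('scene0')
g=lambda a:np.array(a)/2.4+[180,110]
pegs=ray(c,g([(184,227),(78,293),(61,447),(214,527),(346,479)]),.075)[:,:2]
ang=np.deg2rad([75,120,180,240,285])
f=least_squares(lambda p:(p[:2]+.145*np.c_[np.cos(p[2]+ang),np.sin(p[2]+ang)]-pegs).ravel(),[.6,-.2,.5])
print('pivot',f.x,np.rad2deg(f.x[2]),f.fun.reshape(-1,2)*1e3)
pt=ray(c,g([(304,316)]),.086)[0]; print('post',pt, 'dir',np.rad2deg(np.arctan2(*(pt[:2]-f.x[:2])[::-1])),np.hypot(*(pt[:2]-f.x[:2])))
for z in (.004,.014):
  q=ray(c,g([(45,283)]),z)[0]; print('pointer',q,np.rad2deg(np.arctan2(*(q[:2]-f.x[:2])[::-1])))
im=c['image'];
for nm,pts in (('L',[(398,152),(534,148),(467,98),(466,203),(440,148),(491,150),(465,127),(466,170)]),('M',[(273,88),(379,86),(327,49),(326,129),(307,87),(344,86),(325,74),(326,100)])):
  print(nm); print(ray(c,g(pts),.01).round(4)[:,:2])
print('handles',ray(c,g([(389,133),(289,24)]),.045))
print('scoop',ray(c,g([(531,325)]),.03),ray(c,g([(525,207)]),.02)); print('dish',ray(c,[(435,135)],.03)); print('brush',ray(c,[(130,350),(213,408),(203,393)],.01))
print('base',ray(c,[(117,115)],.0))
```

```text
pivot [ 0.6052722  -0.19235897  1.07876405] 61.80862708182832 [[-0.12542447  0.50466734]
 [-1.65803124  0.06026886]
 [-1.52585524  0.35236608]
 [ 1.89932936 -1.93316057]
 [ 1.40998159  1.01585829]]
post [ 0.64151192 -0.12235684  0.086     ] dir 62.62964839613911 0.07882648517221155
pointer [ 0.39257457 -0.17286698  0.004     ] 174.763938374576
pointer [ 0.3981025  -0.17718559  0.014     ] 175.81106218986517
L
[[0.5938 0.122 ]
 [0.7032 0.1942]
 [0.6181 0.2162]
 [0.6788 0.1023]
 [0.6259 0.1472]
 [0.669  0.1706]
 [0.6341 0.1827]
 [0.6601 0.1367]]
M
[[0.4471 0.1276]
 [0.5359 0.1846]
 [0.4659 0.1998]
 [0.5197 0.1103]
 [0.4754 0.1463]
 [0.5062 0.1665]
 [0.4817 0.1702]
 [0.5004 0.1417]]
handles [[0.58804894 0.11231329 0.045     ]
 [0.43318964 0.18110965 0.045     ]]
scoop [[0.79558801 0.00178988 0.03      ]] [[0.73048991 0.11971311 0.02      ]]
dish [[0.72372771 0.31748397 0.03      ]]
brush [[ 0.45559835 -0.46764514  0.01      ]
 [ 0.65882182 -0.47314604  0.01      ]
 [ 0.62646051 -0.46070079  0.01      ]]
base [[ 0.00487148 -0.00799556  0.        ]]
```

```bash
cat >> h.py <<'E'
def Rdown(yaw):
    y=np.array([np.cos(yaw),np.sin(yaw),0]); x=np.array([0,0,-1.]); return np.c_[x,y,np.cross(x,y)]
def yawof(Rm): return np.arctan2(Rm[1,1],Rm[0,1])
def start():
    s=status.state(); return np.array(s['tool_pos']),R.from_rotvec(s['orientation']).as_matrix()
def plan(wps,jaw,p0=None,R0=None,show=True):
    """wps: list of (pos,yaw_deg,nrows); yaw interpolated numerically from current"""
    p,Rm=start() if p0 is None else (p0,R0)
    rows=[]
    for (tp,ty,n) in wps:
        tp=np.array(tp,float); y0=np.rad2deg(yawof(Rm)); 
        dy=ty-y0
        dy=(dy+180)%360-180 if not isinstance(ty,complex) else 0
        ps=p.copy()
        Rs0=Rm.copy()
        for i in range(1,n+1):
            a=i/n; gp=ps+(tp-ps)*a; gR=Rdown(np.deg2rad(y0+dy*a))
            d=Rm.T@(gp-p)*1e3; w=R.from_matrix(Rm.T@gR).as_rotvec()
            if n>1 and i==1 or True: w=np.clip(w,-.185,.185)
            d=d.round(0 if np.abs(d).max()>8 else 1); w=w.round(3)
            if np.linalg.norm(d)>62.5 : print('LONG',d)
            rows.append([*d.tolist(),*w.tolist(),jaw])
            p=p+Rm@(d/1e3); Rm=Rm@R.from_rotvec(w).as_matrix()
    if show:
        for k in range(0,len(rows),12): print('['+','.join('['+','.join(f'{v:g}' if v else '0' for v in q)+']' for q in rows[k:k+12])+']')
    print('end',p.round(4),np.rad2deg(yawof(Rm)).round(2))
    return p,Rm
E
python3 - <<'E'
from h import *
p,Rm=start(); print(Rm.round(3),np.rad2deg(yawof(Rm)))
plan([((.40,.24,.43),-20,12),((.42,-.12,.45),-110,12)],30)
E
```

```text
[[-0.001  0.371  0.929]
 [-0.001  0.929 -0.371]
 [-1.    -0.001 -0.   ]] 68.23789552322516
[[-2,-23,24,0.128,0,0.001,30],[-2,-20,26,0.129,0,0,30],[-2,-17,29,0.128,0,0,30],[-3,-13,30,0.128,0,0,30],[-2,-8,32,0.129,0,0,30],[-2,-5,33,0.128,0,0,30],[-2,0,33,0.128,0,0,30],[-2,4,33,0.129,0,0,30],[-2,8,32,0.128,0,0,30],[-3,12,30,0.128,0,0,30],[-2,16,29,0.129,0,0,30],[-2,20,27,0.128,0,0,30]]
[[-2,12,28,0.131,0,0,30],[-1,15,25,0.131,0,0,30],[-2,19,24,0.131,0,0,30],[-2,21,21,0.131,0,0,30],[-1,24,18,0.131,0,0,30],[-2,26,15,0.13,0,0,30],[-2,28,11,0.131,0,0,30],[-1,29,7,0.131,0,0,30],[-2,30,4,0.131,0,0,30],[-1,30,-1,0.131,0,0,30],[-2,30,-4,0.131,0,0,30],[-2,29,-8,0.131,0,0,30]]
end [ 0.4201 -0.12    0.4503] -110.01
```

carry_out:
  moves:
    - [-2, -23, 24, 0.128, 0, 0.001, 30]
    - [-2, -20, 26, 0.129, 0, 0, 30]
    - [-2, -17, 29, 0.128, 0, 0, 30]
    - [-3, -13, 30, 0.128, 0, 0, 30]
    - [-2, -8, 32, 0.129, 0, 0, 30]
    - [-2, -5, 33, 0.128, 0, 0, 30]
    - [-2, 0, 33, 0.128, 0, 0, 30]
    - [-2, 4, 33, 0.129, 0, 0, 30]
    - [-2, 8, 32, 0.128, 0, 0, 30]
    - [-3, 12, 30, 0.128, 0, 0, 30]
    - [-2, 16, 29, 0.129, 0, 0, 30]
    - [-2, 20, 27, 0.128, 0, 0, 30]

```text
time_s: 1.65
tool_pos: [0.4005, 0.2391, 0.4305]
orientation: [1.465, 1.022, -1.464]
wrist_force: [-0.0, -0.8, -0.7]
width: 0.306
```

carry_out:
  moves:
    - [-2, 12, 28, 0.131, 0, 0, 30]
    - [-1, 15, 25, 0.131, 0, 0, 30]
    - [-2, 19, 24, 0.131, 0, 0, 30]
    - [-2, 21, 21, 0.131, 0, 0, 30]
    - [-1, 24, 18, 0.131, 0, 0, 30]
    - [-2, 26, 15, 0.13, 0, 0, 30]
    - [-2, 28, 11, 0.131, 0, 0, 30]
    - [-1, 29, 7, 0.131, 0, 0, 30]
    - [-2, 30, 4, 0.131, 0, 0, 30]
    - [-1, 30, -1, 0.131, 0, 0, 30]
    - [-2, 30, -4, 0.131, 0, 0, 30]
    - [-2, 29, -8, 0.131, 0, 0, 30]

```text
time_s: 3.15
tool_pos: [0.4201, -0.1207, 0.4501]
orientation: [-2.029, 0.361, 2.029]
wrist_force: [0.6, -0.3, 0.1]
width: 0.299
```

carry_out:
  moves:
    - [0, 0, 0, 0, 0, 0, 30]
    - [0, 0, 0, 0, 0, 0, 30]

```text
time_s: 3.4
tool_pos: [0.42, -0.119, 0.4498]
orientation: [-2.031, 0.354, 2.033]
wrist_force: [0.1, -0.2, 0.1]
width: 0.297
```

Run:
```python
from h import *
p,Rm=start(); print(p,np.rad2deg(yawof(Rm)),status.state()['q'].round(3),status.state()['width'])
snap('wrist','w1')
```

```text
[ 0.42004887 -0.1190489   0.44979104] -109.89339323342695 [-0.503  0.402  0.995  2.034 -0.424  0.927 -1.2  ] 0.2968871974173669
```

View pics/w1.png

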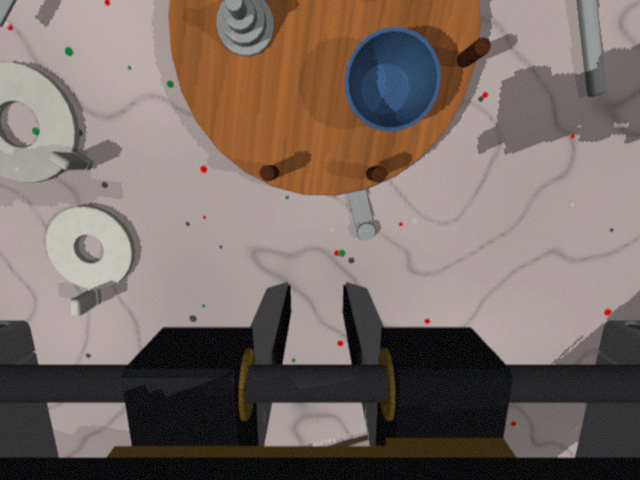

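The wrist view shows the pointer from (355,192) to (366,233), the pegs at (270,173), (376,174) and (480,48), the bowl at (393,79), and both tiers at left.

```bash
cat > m.py <<'E'
from h import *
def rings(c,z=.01,show=False):
    im=c['image']; hsv=cv2.cvtColor(im,cv2.COLOR_RGB2HSV)
    return hsv
E
python3 - <<'E'
from h import *
c=load('w1')
print('pegs',ray(c,[(269,172),(375,173)],.075)[:,:2])
print('peg3 top',ray(c,[(484,45)],.075))
for z in (.004,.01,.014):
  P=ray(c,[(355,192),(365,231)],z)[:,:2]; print(z,P,np.rad2deg(np.arctan2(*(P[1]-P[0])[::-1])))
im=c['image']
cv2.imwrite('pics/c2.png',cv2.resize(im[0:260,220:500,::-1],None,fx=2.8,fy=2.3,interpolation=cv2.INTER_CUBIC))
hsv=cv2.cvtColor(im,cv2.COLOR_RGB2HSV)
m=((hsv[:,:,0]<20)&(hsv[:,:,1]>110)&(hsv[:,:,2]>60)).astype(np.uint8)
m[300:]=0
cs,_=cv2.findContours(m,cv2.RETR_EXTERNAL,cv2.CHAIN_APPROX_NONE)
k=max(cs,key=cv2.contourArea)[:,0]; k=k[k[:,1]>3]
P=ray(c,k,.03)[:,:2]
from scipy.optimize import least_squares
f=least_squares(lambda p:np.hypot(*(P-p[:2]).T)-.16,[.6,-.19],loss='soft_l1',f_scale=.001); print('deck',f.x, np.median(np.abs(f.fun)))
b=((hsv[:,:,0]>100)&(hsv[:,:,0]<130)&(hsv[:,:,1]>100)).astype(np.uint8); b[300:]=0
cs,_=cv2.findContours(b,cv2.RETR_EXTERNAL,cv2.CHAIN_APPROX_NONE); k=max(cs,key=cv2.contourArea)
e=cv2.fitEllipse(k); print(e,ray(c,[e[0]],.075))
E
```

```text
pegs [[ 0.49715219 -0.09604237]
 [ 0.46044828 -0.19447462]]
peg3 top [[ 0.53512464 -0.32217982  0.075     ]]
0.004 [[ 0.44186111 -0.17529967]
 [ 0.3923496  -0.17189125]] 176.06191575113732
0.01 [[ 0.44250969 -0.17484943]
 [ 0.3936943  -0.17148893]] 176.06191575113735
0.014 [[ 0.44294208 -0.17454927]
 [ 0.39459077 -0.17122072]] 176.06191575113738
deck [ 0.60520798 -0.19468462] 0.001462630392803893
((392.4512023925781, 78.62324523925781), (92.72496795654297, 102.67288208007812), 18.26085662841797) [[ 0.53667084 -0.235641    0.075     ]]
```

View pics/c2.png

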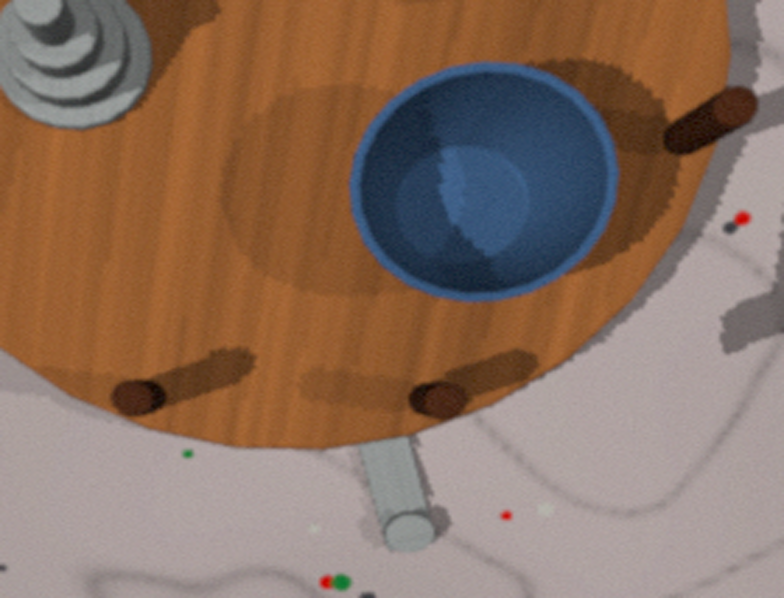

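```bash
cat >> h.py <<'E'
PV=np.array([.605,-.1935])
def arc(a0,a1,n,z,off,rad=.145):
    """rotating waypoints; off = yaw-angle offset: jaw yaw = peg angle + off"""
    return [((*(PV+rad*np.array([np.cos(np.deg2rad(a)),np.sin(np.deg2rad(a))])),z),a+off,1) for a in np.linspace(a0,a1,n+1)[1:]]
E
python3 - <<'E'
from h import *
a=np.deg2rad(136.7); P=PV+.145*np.array([np.cos(a),np.sin(a)]); print(P)
p,Rm=plan([((*P,.30),-133.3,6),((*P,.2442),-133.3,3)],30)
plan(arc(136.7,136.7+110,28,.2442,90+180),30,p,Rm)
E
```

```text
[ 0.49947295 -0.09405634]
[[25,-8,-11,0.068,0.001,0.002,30],[25,-9,-10,0.068,0,0,30],[25,-10,-10,0.069,0,0,30],[25,-11,-9,0.068,0,0,30],[25,-11,-9,0.068,0,0,30],[25,-11,-7,0.068,0,0,30],[19,0,0,0,0,0,30],[18,0,0,0,0,0,30],[19,0,0,0,0,0,30]]
end [ 0.499  -0.0941  0.2438] -133.29
[[0,10,-1,0.185,0,0,30],[0,9,-2,0.185,0,0,30],[0,9,-6,0.185,0,0,30],[-0.4,6.6,-6.6,0.185,0,0,30],[0,5,-9,0.185,0,0,30],[0,3,-9,0.185,0,0,30],[0,0,-10,0.185,0,0,30],[0,-3,-10,0.185,0,0,30],[0,-4,-9,0.185,0,0,30],[0,-6.8,-6.8,0.185,0,0,30],[0,-8,-5,0.185,0,0,30],[0,-10,-3,0.185,0,0,30]]
[[0,-10,-1,0.03,0,0,30],[0,-10,0,-0.068,0,0,30],[0,-10,1,-0.069,0,0,30],[0,-10,0,-0.068,0,0,30],[0,-10,0,-0.069,0,0,30],[0,-10,1,-0.068,0,0,30],[0,-10,0,-0.069,0,0,30],[0,-9,0,-0.069,0,0,30],[0,-10,1,-0.068,0,0,30],[0,-10,0,-0.069,0,0,30],[0,-10,0,-0.068,0,0,30],[0,-10,1,-0.069,0,0,30]]
[[0,-10,0,-0.068,0,0,30],[0,-10,0,-0.069,0,0,30],[0,-10,1,-0.069,0,0,30],[0,-10,0,-0.068,0,0,30]]
end [ 0.5477 -0.3267  0.2442] 156.69
```

carry_out:
  moves:
    - [25, -8, -11, 0.068, 0.001, 0.002, 30]
    - [25, -9, -10, 0.068, 0, 0, 30]
    - [25, -10, -10, 0.069, 0, 0, 30]
    - [25, -11, -9, 0.068, 0, 0, 30]
    - [25, -11, -9, 0.068, 0, 0, 30]
    - [25, -11, -7, 0.068, 0, 0, 30]
    - [0, 0, 0, 0, 0, 0, 30]

```text
time_s: 4.32
tool_pos: [0.4992, -0.0937, 0.2985]
orientation: [-1.778, 0.706, 1.784]
wrist_force: [0.7, -0.5, 0.4]
width: 0.304
```

Run:
```python
from h import *
p,Rm=start(); print(p,np.rad2deg(yawof(Rm)),status.state()['q'].round(3))
c=snap('wrist','w2'); P=proj(c,[[.4995,-.094,.075]]); print(P)
a=np.deg2rad(136.7); P=PV+.145*np.array([np.cos(a),np.sin(a)])
p,Rm=plan([((*P,.2442),-133.3,4)],30)
plan(arc(136.7,136.7+110,28,.2442,90),30,p,Rm)
```

```text
[ 0.49919645 -0.09370851  0.29853296] -133.19793620795662 [-0.39   0.746  0.832  2.024 -0.825  0.75  -1.365]
[[316.94488223 283.51162286]]
[[14,0,0,0,0,-0.002,30],[14,0,0,0,0,0,30],[14,-1,0,0.001,0,0,30],[14,0,0,0,0,0,30]]
end [ 0.4996 -0.0938  0.2437] -133.3
[[0,10,0,-0.069,0,0,30],[0,10,-1,-0.068,0,0,30],[0,10,0,-0.069,0,0,30],[-1,10,0,-0.068,0,0,30],[0,10,-1,-0.069,0,0,30],[0,10,0,-0.068,0,0,30],[0,10,0,-0.069,0,0,30],[0,10,-1,-0.069,0,0,30],[0,10,0,-0.068,0,0,30],[0,10,0,-0.069,0,0,30],[0,10,-1,-0.068,0,0,30],[0,10,0,-0.069,0,0,30]]
[[0,9,-1,-0.068,0,0,30],[0,10,0,-0.069,0,0,30],[0,10,0,-0.069,0,0,30],[0,10,-1,-0.068,0,0,30],[0,10,0,-0.069,0,0,30],[0,10,0,-0.068,0,0,30],[0,10,-1,-0.069,0,0,30],[0,10,0,-0.068,0,0,30],[0,10,0,-0.069,0,0,30],[0,10,-1,-0.068,0,0,30],[0,10,0,-0.069,0,0,30],[0,10,0,-0.069,0,0,30]]
[[0,10,-1,-0.068,0,0,30],[0,10,0,-0.069,0,0,30],[0,9,0,-0.068,0,0,30],[0,10,-1,-0.069,0,0,30]]
end [ 0.5474 -0.3262  0.2446] -23.29
```

View pics/w2.png

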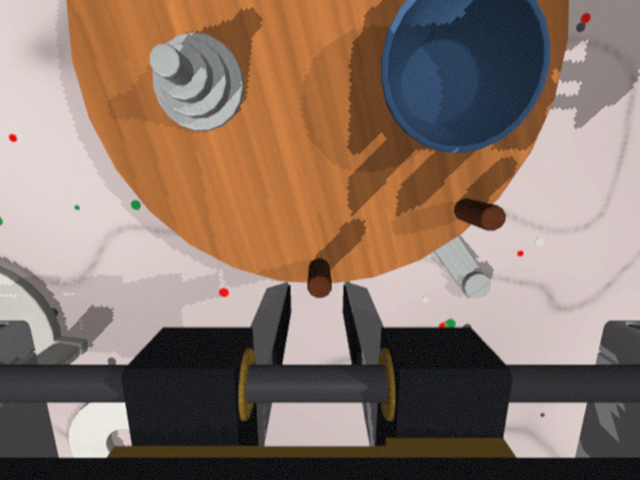

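The peg top at (319,286) sits between the fingers, near the predicted (317,284). I descend and push.

carry_out:
  moves:
    - [14, 0, 0, 0, 0, 0, 30]
    - [14, 0, 0, 0, 0, 0, 30]
    - [14, -1, 0, 0, 0, 0, 30]
    - [14, 0, 0, 0, 0, 0, 30]
    - [0, 4, 0, -0.03, 0, 0, 30]
    - [0, 6, 0, -0.04, 0, 0, 30]
    - [0, 10, -1, -0.068, 0, 0, 30]
    - [0, 10, 0, -0.069, 0, 0, 30]

```text
time_s: 5.38
tool_pos: [0.4818, -0.1183, 0.2442]
orientation: [-1.913, 0.536, 1.911]
wrist_force: [1.9, 1.9, -1.8]
width: 0.301
```

carry_out:
  moves:
    - [0, 10, 0, -0.068, 0, 0, 30]
    - [0, 10, -1, -0.069, 0, 0, 30]
    - [0, 10, 0, -0.068, 0, 0, 30]
    - [0, 10, 0, -0.069, 0, 0, 30]
    - [0, 10, -1, -0.069, 0, 0, 30]
    - [0, 10, 0, -0.068, 0, 0, 30]
    - [0, 10, 0, -0.069, 0, 0, 30]
    - [0, 10, -1, -0.068, 0, 0, 30]
    - [0, 10, 0, -0.069, 0, 0, 30]
    - [0, 9, -1, -0.068, 0, 0, 30]
    - [0, 10, 0, -0.069, 0, 0, 30]
    - [0, 10, 0, -0.069, 0, 0, 30]

```text
time_s: 6.88
tool_pos: [0.4654, -0.2329, 0.2445]
orientation: [2.075, 0.288, -2.073]
wrist_force: [1.1, 2.9, -0.3]
width: 0.298
```

Run:
```python
from h import *
p,Rm=start(); d=p[:2]-PV;a=np.rad2deg(np.arctan2(d[1],d[0]))%360; print(p,a,np.hypot(*d),np.rad2deg(yawof(Rm)),status.state()['q'].round(3))
plan(arc(a,251.8,int((251.8-a)/4)+1,.2442,90),30)
```

```text
[ 0.46540858 -0.23294473  0.24448529] 195.7788450100743 0.14505740418488167 -74.2130479857938 [ 0.13   0.74   0.433  2.017 -0.615  0.514 -0.285]
[[0,9,0,-0.065,-0.001,0,30],[0,10,-1,-0.065,0,0,30],[0,9,0,-0.065,0,0,30],[0,10,0,-0.066,0,0,30],[0,9,-1,-0.065,0,0,30],[0,10,0,-0.065,0,0,30],[0,9,0,-0.065,0,0,30],[0,10,0,-0.065,0,0,30],[0,9,-1,-0.066,0,0,30],[0,9,0,-0.065,0,0,30],[0,10,0,-0.065,0,0,30],[0,9,-1,-0.065,0,0,30]]
[[0,10,0,-0.065,0,0,30],[0,9,0,-0.065,0,0,30],[0,10,-1,-0.066,0,0,30]]
end [ 0.5601 -0.331   0.2444] -18.18
```

carry_out:
  moves:
    - [0, 9, 0, -0.065, 0, 0, 30]
    - [0, 10, -1, -0.065, 0, 0, 30]
    - [0, 9, 0, -0.065, 0, 0, 30]
    - [0, 10, 0, -0.066, 0, 0, 30]
    - [0, 9, -1, -0.065, 0, 0, 30]
    - [0, 10, 0, -0.065, 0, 0, 30]
    - [0, 9, 0, -0.065, 0, 0, 30]
    - [0, 10, 0, -0.065, 0, 0, 30]
    - [0, 9, -1, -0.066, 0, 0, 30]
    - [0, 9, 0, -0.065, 0, 0, 30]
    - [0, 10, 0, -0.065, 0, 0, 30]
    - [0, 9, -1, -0.065, 0, 0, 30]

```text
time_s: 8.38
tool_pos: [0.5323, -0.3199, 0.2443]
orientation: [1.576, 0.922, -1.579]
wrist_force: [-2.0, 1.9, 0.7]
width: 0.302
```

carry_out:
  moves:
    - [0, 10, 0, -0.065, 0, 0, 30]
    - [0, 9, 0, -0.065, 0, 0, 30]
    - [0, 7, -1, -0.05, 0, 0, 30]
    - [0, 3, 0, -0.02, 0, 0, 30]
    - [0, 0, 0, 0, 0, 0, 30]
    - [0, -3, 0, 0, 0, 0, 30]
    - [0, -3, 0, 0, 0, 0, 30]
    - [-25, 0, 0, 0, 0, 0, 30]
    - [-50, 0, 0, 0, 0, 0, 30]
    - [-50, 0, 0, 0, 0, 0, 30]
    - [0, 0, 0, 0, 0, 0, 30]

```text
time_s: 9.75
tool_pos: [0.5548, -0.3306, 0.3742]
orientation: [1.44, 1.032, -1.433]
wrist_force: [0.6, -0.1, -0.2]
width: 0.299
```

Run:
```python
from h import *
p,Rm=start(); print(p,np.rad2deg(yawof(Rm)),status.state()['q'].round(3))
c=snap('scene','s3')
im=c['image']; cv2.imwrite('pics/s3c.png',cv2.resize(im[90:390,150:450,::-1],None,fx=2,fy=2,interpolation=cv2.INTER_CUBIC))
snap('wrist','w3')
```

```text
[ 0.55481953 -0.33060819  0.37420074] -18.174468697235863 [ 0.337  0.665  0.266  1.573 -0.204  0.921  0.354]
```

View pics/s3c.png

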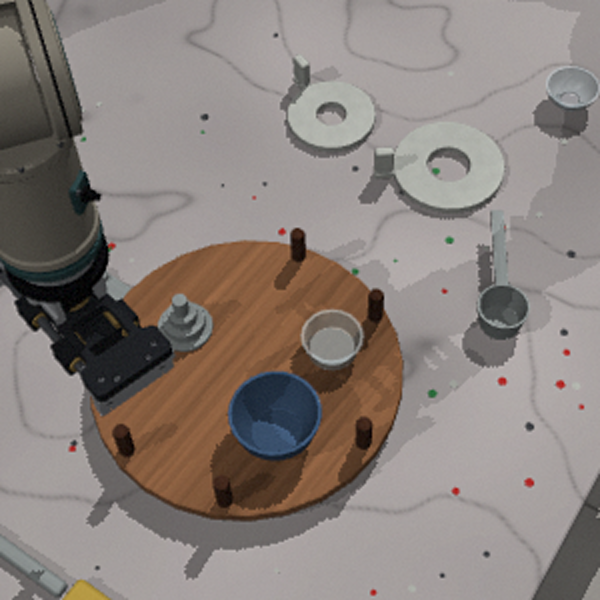

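View pics/w3.png

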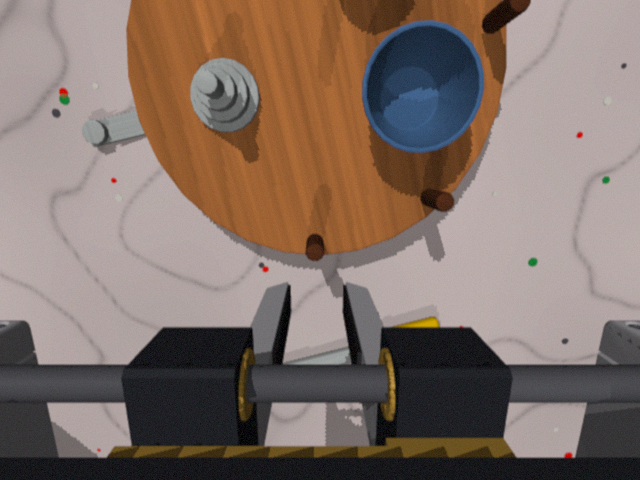

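The post at (207,82) in the wrist view is near the pointer line, which runs from (96,132). I check the alignment numerically.

```bash
cat >> h.py <<'E'
def ang(P): d=np.array(P)[:2]-PV; return np.rad2deg(np.arctan2(d[1],d[0]))%360,np.hypot(*d)
E
python3 - <<'E'
from h import *
c=load('w3'); im=c['image']
cv2.imwrite('pics/c3.png',cv2.resize(im[30:160,70:280,::-1],None,fx=3.6,fy=3.6,interpolation=cv2.INTER_CUBIC))
for n,uv,z in (('pin',(207,81),.086),('peg75',(315,241),.075),('peg120',(443,202),.075),('tip',(95.5,132),.008),('ptr',(140,122),.008)):
  P=ray(c,[uv],z)[0]; print(n,P,ang(P))
s=load('s3'); P=ray(s,[(150+179/2,90+300/2)],.086)[0]; print('scene pin',P,ang(P))
for uv in [(298,235),(376,297),(364,426),(222,486),(122,433)]:
  P=ray(s,[(150+uv[0]/2,90+uv[1]/2)],.075)[0]; print(P,ang(P))
E
```

```text
pin [ 0.52406831 -0.18637652  0.086     ] (np.float64(174.9698783569906), np.float64(0.08124458036174453))
peg75 [ 0.55905068 -0.32066116  0.075     ] (np.float64(250.132825595337), np.float64(0.13520835926809915))
peg120 [ 0.66508942 -0.32244685  0.075     ] (np.float64(294.9855860449399), np.float64(0.1422604277654153))
tip [ 0.39333692 -0.17222434  0.008     ] (np.float64(174.2601004080224), np.float64(0.21272967640058302))
ptr [ 0.43629286 -0.17709252  0.008     ] (np.float64(174.44521164218017), np.float64(0.16950310995890466))
scene pin [ 0.5251515  -0.18880422  0.086     ] (np.float64(176.63439108006344), np.float64(0.07998645722975077))
[ 0.57948571 -0.053758    0.075     ] (np.float64(100.34717197821422), np.float64(0.14205212051581584))
[ 0.68761041 -0.07737577  0.075     ] (np.float64(54.57207300529434), np.float64(0.1425107611343476))
[ 0.75058203 -0.20712132  0.075     ] (np.float64(354.654707206548), np.float64(0.14621787613908033))
[ 0.67081882 -0.32703898  0.075     ] (np.float64(296.23781196801474), np.float64(0.148878394454333))
[ 0.56035224 -0.33214088  0.075     ] (np.float64(252.149422062427), np.float64(0.1456527283988511))
```

View pics/c3.png

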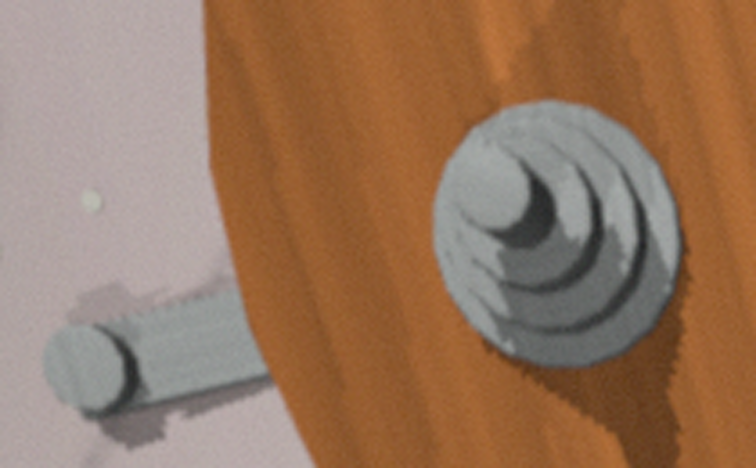

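The post is at about 175° and the pointer at 174.3°, roughly 1 mm off, so step 1 is met. Next I look at the tiers up close.

Run:
```python
from h import *
plan([((.58,.03,.40),38,11),((.58,.03,.40),38,1)],60)
```

```text
[[-3,-8,-32,-0.089,0.001,-0.002,60],[-3,-5,-32,-0.089,0,0,60],[-2,-2,-33,-0.089,0,0,60],[-3,1,-33,-0.089,0,0,60],[-3,3,-32,-0.09,0,0,60],[-3,7,-32,-0.089,0,0,60],[-2,9,-32,-0.089,0,0,60],[-3,12,-30,-0.089,0,0,60],[-3,15,-29,-0.089,0,0,60],[-3,18,-28,-0.089,0,0,60],[-2,19,-26,-0.089,0,0,60],[-0.3,0.3,-0.2,0,0,0,60]]
end [0.5799 0.03   0.4   ] 37.99
```

carry_out:
  moves:
    - [-3, -8, -32, -0.089, 0.001, -0.002, 60]
    - [-3, -5, -32, -0.089, 0, 0, 60]
    - [-2, -2, -33, -0.089, 0, 0, 60]
    - [-3, 1, -33, -0.089, 0, 0, 60]
    - [-3, 3, -32, -0.09, 0, 0, 60]
    - [-3, 7, -32, -0.089, 0, 0, 60]
    - [-2, 9, -32, -0.089, 0, 0, 60]
    - [-3, 12, -30, -0.089, 0, 0, 60]
    - [-3, 15, -29, -0.089, 0, 0, 60]
    - [-3, 18, -28, -0.089, 0, 0, 60]
    - [-2, 19, -26, -0.089, 0, 0, 60]
    - [0, 0, 0, 0, 0, 0, 60]

```text
time_s: 11.35
tool_pos: [0.5795, 0.0325, 0.3978]
orientation: [0.705, 1.458, -0.705]
wrist_force: [-0.5, -1.2, 0.2]
width: 0.601
```

Run:
```python
from h import *
p,Rm=start(); print(p,np.rad2deg(yawof(Rm)),status.state()['q'].round(3))
snap('wrist','w4')
```

```text
[0.57954502 0.03251182 0.39782244] 38.27332124825418 [-1.040e-01  5.350e-01  1.000e-03  1.723e+00 -4.000e-03  8.860e-01
  5.670e-01]
```

View pics/w4.png

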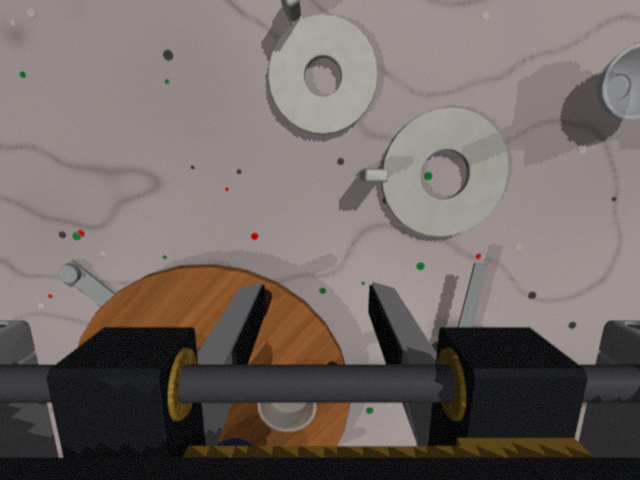

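Large tier bore at (445,174) with its handle at (376,175). Middle tier bore at (322,76) with its handle at (290,8).

```bash
cat >> h.py <<'E'
from scipy.optimize import least_squares
def ring(c,guess,Ro,z=.01,thr=None):
    """fit centre of ring's outer top rim by radial edges about the guess, in world plane z"""
    im=cv2.GaussianBlur(cv2.cvtColor(c['image'],cv2.COLOR_RGB2GRAY),(0,0),.8).astype(float)
    g=np.array(guess,float)
    for it in range(4):
        pts=[]
        for a in np.linspace(0,2*np.pi,120,endpoint=False):
            rr=np.arange(Ro-.008,Ro+.008,.0005)
            W=np.c_[g[0]+rr*np.cos(a),g[1]+rr*np.sin(a),np.full(len(rr),z)]
            uv=proj(c,W).astype(np.float32)
            if (uv<2).any() or (uv[:,0]>637).any() or (uv[:,1]>477).any(): continue
            v=cv2.remap(im.astype(np.float32),uv[None,:,0],uv[None,:,1],cv2.INTER_LINEAR)[0]
            d=np.diff(v); k=d.argmin()
            if d[k]<-3: pts.append(W[k,:2]+.00025*np.array([np.cos(a),np.sin(a)]))
        pts=np.array(pts)
        f=least_squares(lambda p:np.hypot(*(pts-p).T)-Ro,g,loss='soft_l1',f_scale=.0007); g=f.x
    return g,len(pts),np.median(np.abs(f.fun))
E
python3 - <<'E'
from h import *
c=load('w4'); 
gL=ray(c,[(445,174)],.01)[0,:2]; gM=ray(c,[(322,76)],.01)[0,:2]; print(gL,gM)
L=ring(c,gL,.065); M=ring(c,gM,.053); print(L,M)
cv2.imwrite('pics/c4.png',cv2.resize(c['image'][0:240,250:520,::-1],None,fx=2.9,fy=2.4,interpolation=cv2.INTER_CUBIC))
hL=ray(c,[(376,174)],.045)[0,:2];hM=ray(c,[(291,7)],.045)[0,:2]
for h,g in ((hL,L[0]),(hM,M[0])): print(h,np.hypot(*(h-g)),np.rad2deg(np.arctan2(*(h-g)[::-1])))
E
```

```text
[0.64546913 0.16288507] [0.48866556 0.1568208 ]
(array([0.64604291, 0.16251393]), 98, np.float64(0.0007197094007438468)) (array([0.48874843, 0.15749371]), 120, np.float64(0.0007667460190839172))
[0.58466694 0.11605016] 0.07697981698526732 -142.8729985984107
[0.43994269 0.17565377] 0.05207483111511434 159.59034188750346
```

View pics/c4.png

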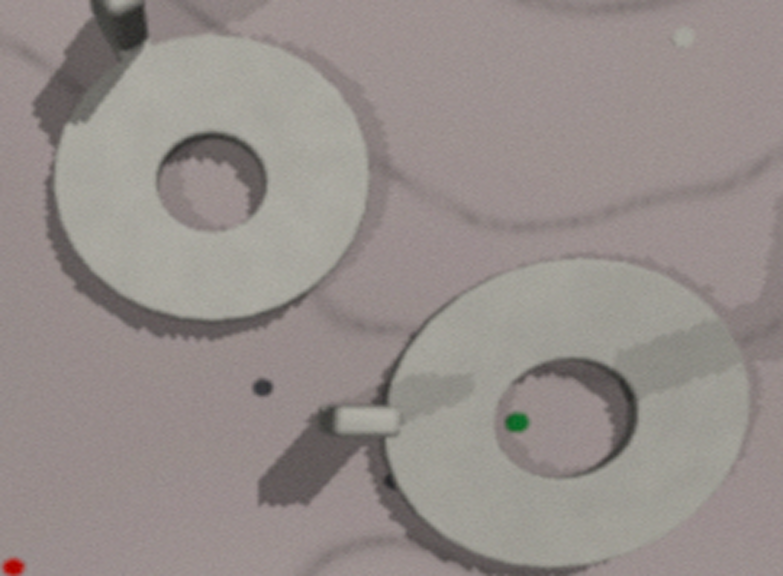

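Run:
```python
from h import *
plan([((.5854,.1167,.30),37.1,4),((.5854,.1167,.225),37.1,4),((.5854,.1167,.2142),37.1,2)],60)
```

```text
[[24,15,-16,0.004,-0.003,0.003,60],[25,14,-16,0.004,0,0,60],[24,14,-17,0.005,0,0,60],[25,15,-16,0.004,0,0,60],[19,0,0,0,0,0,60],[18,0,0,0,0,0,60],[19,0,0,0,0,0,60],[19,0,0,0,0,0,60],[5.3,-0.2,0,0,0,0,60],[5.4,-0.2,0.1,0,0,0,60]]
end [0.5854 0.1167 0.2142] 37.09
```

carry_out:
  moves:
    - [24, 15, -16, 0.004, -0.003, 0.003, 60]
    - [25, 14, -16, 0.004, 0, 0, 60]
    - [24, 14, -17, 0.005, 0, 0, 60]
    - [25, 15, -16, 0.004, 0, 0, 60]
    - [19, 0, 0, 0, 0, 0, 60]
    - [18, 0, 0, 0, 0, 0, 60]
    - [0, 0, 0, 0, 0, 0, 60]

```text
time_s: 12.28
tool_pos: [0.5861, 0.1146, 0.2627]
orientation: [0.722, 1.446, -0.725]
wrist_force: [1.0, -0.5, 0.8]
width: 0.598
```

Run:
```python
from h import *
p,Rm=start(); print(p,np.rad2deg(yawof(Rm)))
c=snap('wrist','w5'); print(proj(c,[[.5854,.1167,.045]]))
plan([((.5854,.1167,.2142),37.1,4)],60)
```

```text
[0.58608877 0.11462697 0.26270051] 36.881068995876994
[[316.71102274 280.94351768]]
[[12,0,-1,-0.001,0.002,-0.001,60],[13,0,0,-0.001,0,0,60],[12,0,-1,-0.001,0,0,60],[13,0,0,-0.001,0,0,60]]
end [0.5854 0.1165 0.2138] 37.13
```

View pics/w5.png

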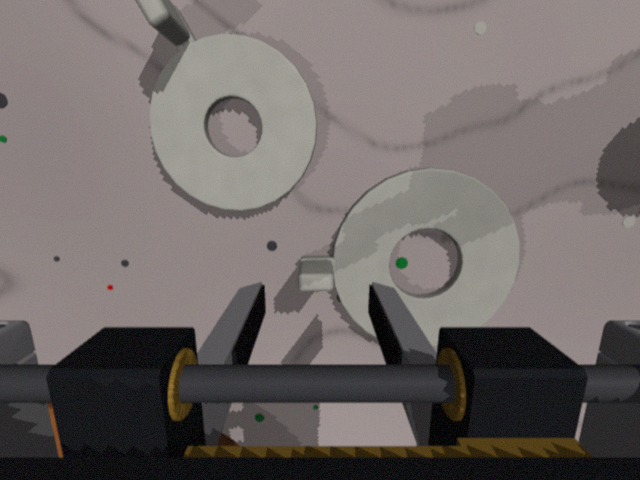

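The handle top, at about (317,280), lies where predicted between the fingers. I descend and grip.

carry_out:
  moves:
    - [12, 0, -1, 0, 0.002, 0, 60]
    - [13, 0, 0, -0.001, 0, 0, 60]
    - [12, 0, -1, -0.001, 0, 0, 60]
    - [12, 0, 0, 0, 0, 0, 60]
    - [0, 0, 0, 0, 0, 0, 60]
    - [0, 0, 0, 0, 0, 0, 0]
    - [0, 0, 0, 0, 0, 0, 0]
    - [0, 0, 0, 0, 0, 0, 0]
    - [0, 0, 0, 0, 0, 0, 0]
    - [0, 0, 0, 0, 0, 0, 0]

```text
time_s: 13.58
tool_pos: [0.5853, 0.1177, 0.2157]
orientation: [0.721, 1.447, -0.719]
wrist_force: [-1.2, 0.1, 3.1]
width: 0.232
```

Run:
```python
from h import *
s=status.state();p,Rm=start(); print(p,np.rad2deg(yawof(Rm)),s['width'],s['wrist_force'],s['torque'])
```

```text
[0.58533123 0.11769864 0.21566511] 37.1174616983398 0.2318358436377406 [-1.16263208  0.08224945  3.09610453] [-0.28358808  0.45104368  0.02380149]
```

carry_out:
  moves:
    - [-8, 0, 0, 0, 0, 0, 0]
    - [-20, 0, 0, 0, 0, 0, 0]
    - [-30, 0, 0, 0, 0, 0, 0]
    - [-40, 0, 0, 0, 0, 0, 0]
    - [-30, 0, 0, 0, 0, 0, 0]
    - [-7, 0, 0, 0, 0, 0, 0]
    - [0, 0, 0, 0, 0, 0, 0]
    - [0, 0, 0, 0, 0, 0, 0]

```text
time_s: 14.58
tool_pos: [0.5848, 0.1176, 0.3489]
orientation: [0.72, 1.449, -0.72]
wrist_force: [0.4, -0.2, -3.3]
width: 0.229
```

Run:
```python
from h import *
s=status.state();p,Rm=start(); print(p,np.rad2deg(yawof(Rm)),s['width'],s['wrist_force'],s['torque'])
c=snap('wrist','w6'); snap('side','d6')
```

```text
[0.58477066 0.11764385 0.34893744] 37.129533509641504 0.2288897295114477 [ 0.43614139 -0.23908759 -3.27954062] [-0.14284556  0.12098607 -0.01030001]
```

View pics/w6.png

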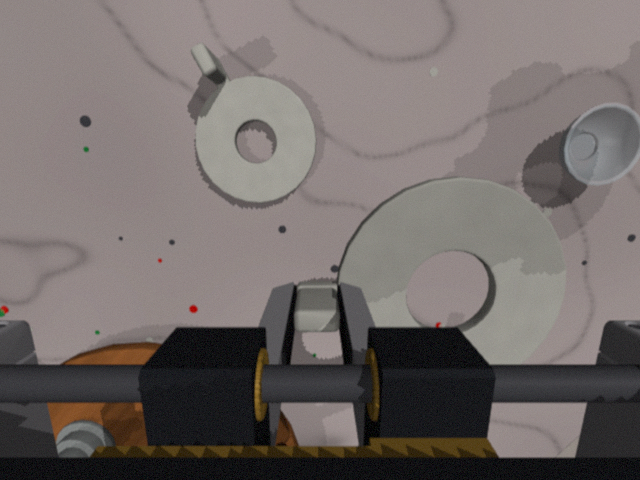

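View pics/d6.png

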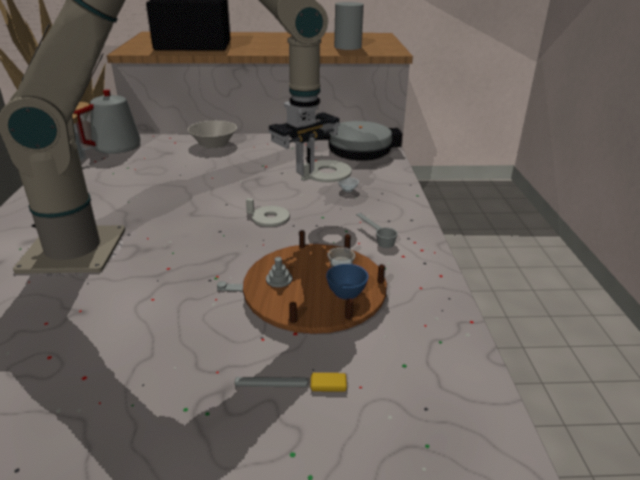

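Held, at 3.3 N. I measure the ring's centre relative to the tool.

Run:
```python
from h import *
c=load('w6');p=np.array([.58477,.11764,.34894]); yaw=np.deg2rad(37.13)
z=.3489-.2057
for zz in (z,z-.003,z+.003):
  g=ray(c,[(450,291)],zz)[0,:2]
  L=ring(c,g,.065,zz); d=L[0]-p[:2]; print(zz,L, np.hypot(*d), np.rad2deg(np.arctan2(*d[::-1])), 'tool yz',(Rdown(yaw).T@[*d,0])*1e3)
```

```text
0.1432 (array([0.64776919, 0.16409345]), 80, np.float64(0.0008479537529310494)) 0.07827401441855196 36.40379162414815 tool yz [ 0.         78.26772719  0.99207522]
0.1402 (array([0.64817514, 0.16411011]), 83, np.float64(0.0006160489508056227)) 0.07861095800064467 36.237970560305534 tool yz [ 0.         78.60143097  1.22383283]
0.1462 (array([0.64714803, 0.16384162]), 84, np.float64(0.0012334806075967666)) 0.07762479342500458 36.526284775483866 tool yz [ 0.         77.62048434  0.81790322]
```

Run:
```python
from h import *
def tcp(C,yaw,oy,oz,z): return tuple(np.array([*C,z])-np.array([*(Rdown(np.deg2rad(yaw))@[0,oy,oz])[:2],0]))
t=tcp((.5245,-.187),55,.077,.001,.345); print(t)
plan([(t,55,22),((*t[:2],.325),55,2)],0)
```

```text
(np.float64(0.4795154623566804), np.float64(-0.2495011309739013), np.float64(0.345))
[[0,-14,10,-0.014,-0.001,0,0],[0,-14,11,-0.014,0,0,0],[1,-14,10,-0.015,0,0,0],[0,-14,9,-0.014,0,0,0],[0,-15,10,-0.014,0,0,0],[0,-15,9,-0.014,0,0,0],[0,-14,10,-0.014,0,0,0],[0,-15,9,-0.014,0,0,0],[1,-15,8,-0.015,0,0,0],[0,-15,9,-0.014,0,0,0],[0,-15,8,-0.014,0,0,0],[0,-16,8,-0.014,0,0,0]]
[[0,-15,8,-0.014,0,0,0],[1,-16,8,-0.015,0,0,0],[0,-15,8,-0.014,0,0,0],[0,-16,7,-0.014,0,0,0],[0,-16,7,-0.014,0,0,0],[0,-16,7,-0.014,0,0,0],[1,-16,6,-0.014,0,0,0],[0,-16,7,-0.015,0,0,0],[0,-17,6,-0.014,0,0,0],[0,-16,6,-0.014,0,0,0],[10,0,0,0,0,0,0],[10,0,0,0,0,0,0]]
end [ 0.4799 -0.2499  0.3251] 55.0
```

carry_out:
  moves:
    - [0, -14, 10, -0.014, 0, 0, 0]
    - [0, -14, 11, -0.014, 0, 0, 0]
    - [1, -14, 10, -0.015, 0, 0, 0]
    - [0, -14, 9, -0.014, 0, 0, 0]
    - [0, -15, 10, -0.014, 0, 0, 0]
    - [0, -15, 9, -0.014, 0, 0, 0]
    - [0, -14, 10, -0.014, 0, 0, 0]
    - [0, -15, 9, -0.014, 0, 0, 0]
    - [1, -15, 8, -0.015, 0, 0, 0]
    - [0, -15, 9, -0.014, 0, 0, 0]
    - [0, -15, 8, -0.014, 0, 0, 0]
    - [0, -16, 8, -0.014, 0, 0, 0]

```text
time_s: 16.18
tool_pos: [0.5268, -0.0837, 0.3482]
orientation: [0.59, 1.488, -0.587]
wrist_force: [-0.2, 0.1, -2.0]
width: 0.233
```

carry_out:
  moves:
    - [0, -15, 8, -0.014, 0, 0, 0]
    - [1, -16, 8, -0.015, 0, 0, 0]
    - [0, -15, 8, -0.014, 0, 0, 0]
    - [0, -16, 7, -0.014, 0, 0, 0]
    - [0, -16, 7, -0.014, 0, 0, 0]
    - [0, -16, 7, -0.014, 0, 0, 0]
    - [1, -16, 6, -0.014, 0, 0, 0]
    - [0, -16, 7, -0.015, 0, 0, 0]
    - [0, -17, 6, -0.014, 0, 0, 0]
    - [0, -16, 6, -0.014, 0, 0, 0]
    - [10, 0, 0, 0, 0, 0, 0]
    - [10, 0, 0, 0, 0, 0, 0]

```text
time_s: 17.68
tool_pos: [0.4802, -0.2493, 0.3251]
orientation: [0.48, 1.516, -0.476]
wrist_force: [0.6, 0.5, -2.0]
width: 0.23
```

carry_out:
  moves:
    - [0, 0, 0, 0, 0, 0, 0]
    - [0, 0, 0, 0, 0, 0, 0]

```text
time_s: 17.92
tool_pos: [0.4806, -0.2491, 0.3256]
orientation: [0.479, 1.516, -0.476]
wrist_force: [-0.6, 0.2, -0.9]
width: 0.232
```

Run:
```python
from h import *
s=status.state();p,Rm=start(); print(p,np.rad2deg(yawof(Rm)),s['width'],s['wrist_force'],s['torque'])
c=snap('wrist','w7'); snap('scene','s7')
```

```text
[ 0.48056076 -0.24911819  0.32562196] 55.07204778625321 0.23201923960018728 [-0.61616342  0.20557195 -0.87473746] [-0.0676378   0.06954836  0.02938355]
```

View pics/w7.png

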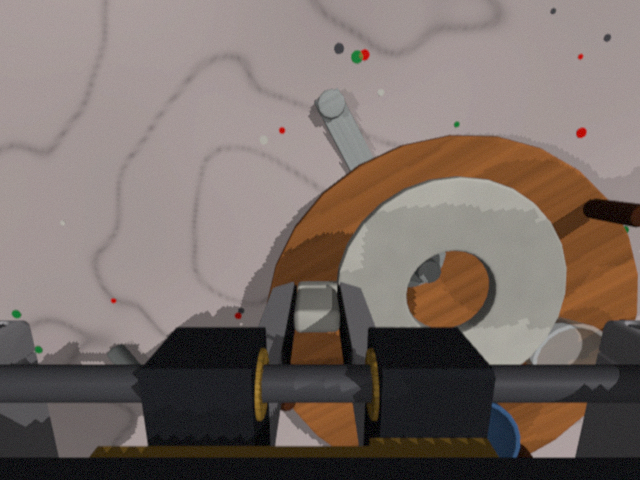

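View pics/s7.png

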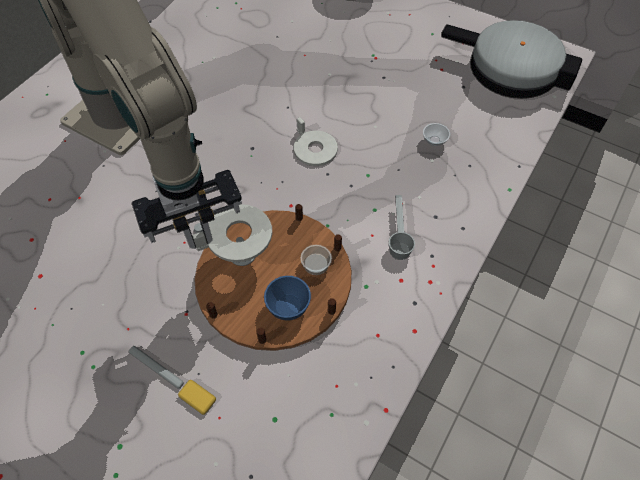

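The pin top shows through the bore at about (432,265) and the ring's bore centre is at about (450,291). The offset is parallax, so I compute the true one.

Run:
```python
from h import *
c=load('w7')
print('pin',ray(c,[(432,265)],.086)[0]); z=.3256-.2057
for zz in (z,z-.003): print(zz,ring(c,ray(c,[(450,291)],zz)[0,:2],.065,zz))
cv2.imwrite('pics/c7.png',cv2.resize(c['image'][230:350,380:520,::-1],None,fx=5,fy=5,interpolation=cv2.INTER_CUBIC))
print('tip',ray(c,[(331,103)],.01)[0])
```

```text
pin [ 0.52019728 -0.1828371   0.086     ]
0.1199 (array([ 0.52645325, -0.18676301]), 98, np.float64(0.0002792817939760092))
0.1169 (array([ 0.52740113, -0.18557115]), 99, np.float64(0.00026887512975151684))
tip [ 0.392562   -0.17202856  0.01      ]
```

View pics/c7.png

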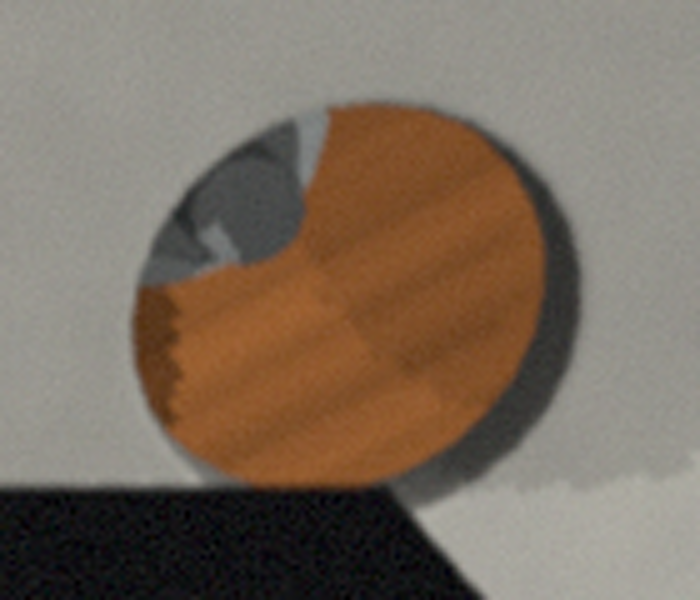

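Run:
```python
from h import *
c=load('w7'); print(ray(c,[(429.4,271),(430.5,270)],.086)); print(proj(c,[[.5245,-.187,.086]]))
s=load('s7'); cv2.imwrite('pics/c7s.png',cv2.resize(s['image'][190:290,190:310,::-1],None,fx=6,fy=6,interpolation=cv2.INTER_CUBIC))
```

```text
[[ 0.52278671 -0.18633087  0.086     ]
 [ 0.52260601 -0.18538592  0.086     ]]
[[429.83830366 273.58301699]]
```

View pics/c7s.png

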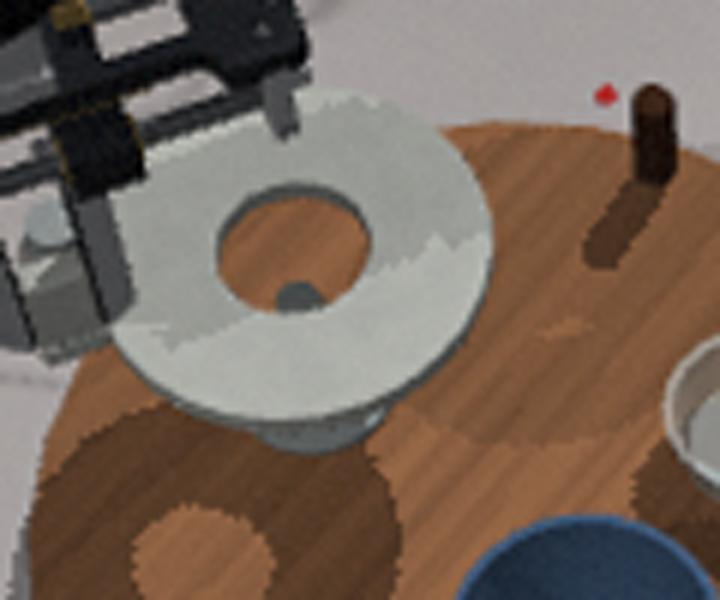

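carry_out:
  moves:
    - [5, -1.7, -2.4, 0, 0, 0, 0]
    - [10, 0, 0, 0, 0, 0, 0]
    - [10, 0, 0, 0, 0, 0, 0]
    - [10, 0, 0, 0, 0, 0, 0]
    - [10, 0, 0, 0, 0, 0, 0]
    - [9, 0, 0, 0, 0, 0, 0]
    - [0, 0, 0, 0, 0, 0, 0]
    - [0, 0, 0, 0, 0, 0, 0]

```text
time_s: 19.02
tool_pos: [0.4776, -0.2498, 0.2719]
orientation: [0.48, 1.516, -0.477]
wrist_force: [0.0, -0.3, -1.1]
width: 0.233
```

Run:
```python
from h import *
s=status.state();p,Rm=start(); print(p,np.rad2deg(yawof(Rm)),s['width'],s['wrist_force'],s['torque'])
c=snap('wrist','w8')
z=p[2]-.2057
L=ring(c,(.5235,-.1865),.065,z); print(z,L)
print(proj(c,[[.5235,-.1865,.086],[.5235,-.1865,.064]]),proj(c,[[*L[0],z]]))
cv2.imwrite('pics/c8.png',cv2.resize(c['image'][230:350,380:520,::-1],None,fx=5,fy=5,interpolation=cv2.INTER_CUBIC))
```

```text
[ 0.47760378 -0.24978873  0.27188116] 55.00296006853218 0.23289504147064152 [ 0.01031715 -0.26107111 -1.09893497] [-0.14354719  0.13615251  0.00030516]
0.06618115841519112 (array([ 0.52355296, -0.18767156]), 97, np.float64(0.00025373346946731823))
[[466.97571295 306.90836076]
 [450.91993589 291.63664374]] [[450.60363946 294.18962093]]
```

View pics/c8.png

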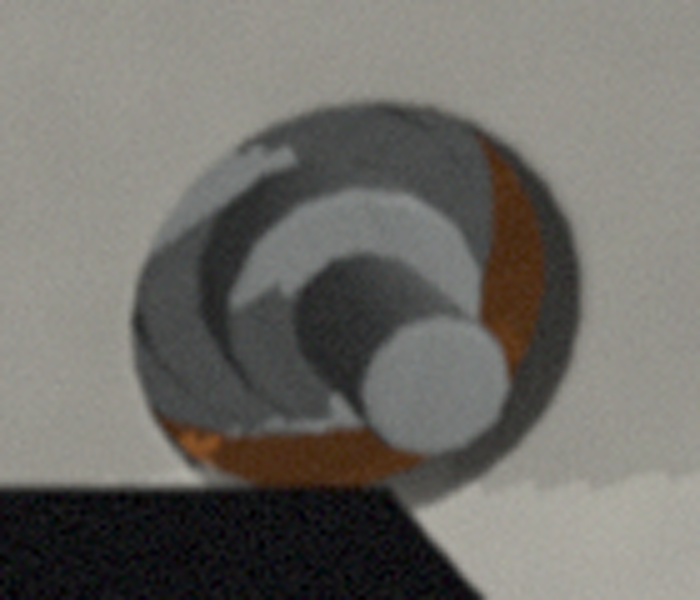

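The pin top at (467,307) matches the estimate. The ring is 1.2 mm off, so I correct that and lower it home.

carry_out:
  moves:
    - [3, 1, -0.7, 0, 0, 0, 0]
    - [4, 0, 0, 0, 0, 0, 0]
    - [4, 0, 0, 0, 0, 0, 0]
    - [4, 0, 0, 0, 0, 0, 0]
    - [3, 0, 0, 0, 0, 0, 0]
    - [2, 0, 0, 0, 0, 0, 0]
    - [0, 0, 0, 0, 0, 0, 0]
    - [0, 0, 0, 0, 0, 0, 0]

```text
time_s: 20.08
tool_pos: [0.4775, -0.2485, 0.2518]
orientation: [0.48, 1.516, -0.477]
wrist_force: [0.6, 0.9, -2.0]
width: 0.23
```

Run:
```python
from h import *
s=status.state();p,Rm=start(); print(p,np.rad2deg(yawof(Rm)),s['width'],s['wrist_force'],s['torque'])
c=snap('wrist','w9')
for z in (.046,p[2]-.2057):
  L=ring(c,(.5235,-.1865),.065,z); print(z,L)
print(proj(c,[[.5235,-.1865,.086],[.5235,-.1865,.064]]),proj(c,[[*L[0],z]]))
cv2.imwrite('pics/c9.png',cv2.resize(c['image'][230:350,380:520,::-1],None,fx=5,fy=5,interpolation=cv2.INTER_CUBIC))
```

```text
[ 0.47753526 -0.24850164  0.25184003] 55.00460344777557 0.23004460210060895 [ 0.57716796  0.93205363 -1.97951536] [-0.19595958  0.05996557  0.01124086]
0.046 (array([ 0.52346014, -0.18636919]), 98, np.float64(0.00025632912152215304))
0.04614002978941123 (array([ 0.52340757, -0.18642147]), 98, np.float64(0.0002503760977251579))
[[482.90393545 326.00652355]
 [463.28215483 306.88522367]] [[450.48400107 294.17498313]]
```

View pics/c9.png

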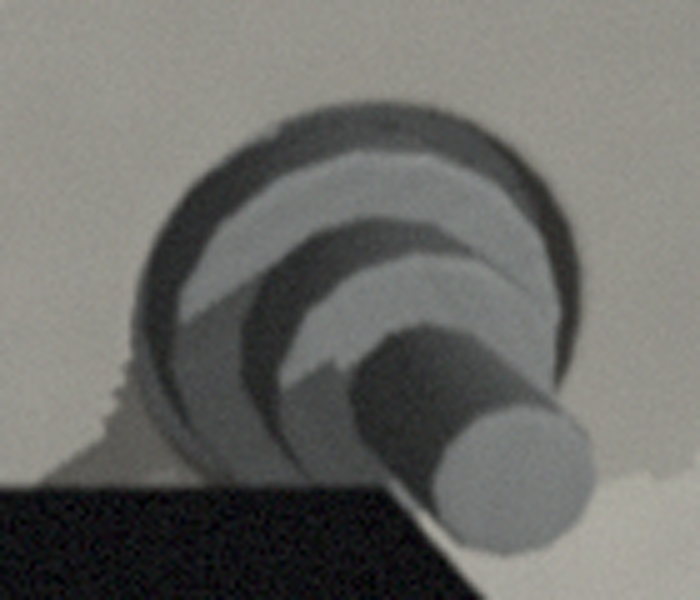

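carry_out:
  moves:
    - [1, 0, 0, 0, 0, 0, 0]
    - [0, 0, 0, 0, 0, 0, 30]
    - [0, 0, 0, 0, 0, 0, 45]
    - [0, 0, 0, 0, 0, 0, 55]
    - [0, 0, 0, 0, 0, 0, 55]
    - [-20, 0, 0, 0, 0, 0, 55]
    - [-40, 0, 0, 0, 0, 0, 55]
    - [-45, 0, 0, 0, 0, 0, 55]
    - [-25, 0, 0, 0, 0, 0, 60]
    - [0, 0, 0, 0, 0, 0, 60]

```text
time_s: 21.38
tool_pos: [0.4777, -0.2489, 0.3825]
orientation: [0.479, 1.512, -0.477]
wrist_force: [-0.0, -0.2, 0.3]
width: 0.597
```

Run:
```python
from h import *
s=status.state();p,Rm=start(); print(p,np.rad2deg(yawof(Rm)),s['width'],s['wrist_force'],s['q'].round(2))
c=snap('wrist','w10'); snap('scene','s10'); snap('side','d10')
for z in (.046,):
  L=ring(c,(.5235,-.1865),.065,z); print(z,L,ang(L[0]))
cv2.imwrite('pics/c10.png',cv2.resize(c['image'][100:400,200:600,::-1],None,fx=2,fy=2,interpolation=cv2.INTER_CUBIC))
```

```text
[ 0.47772344 -0.24886299  0.38253395] 54.995490989265015 0.5969049192797191 [-0.04031759 -0.19918032  0.33466472] [ 0.51  0.5  -0.12  1.85  0.08  0.79  1.31]
0.046 (array([ 0.52311083, -0.18635172]), 115, np.float64(0.0006646214238635456)) (np.float64(175.01117249748125), np.float64(0.08220057318603913))
```

View pics/c10.png

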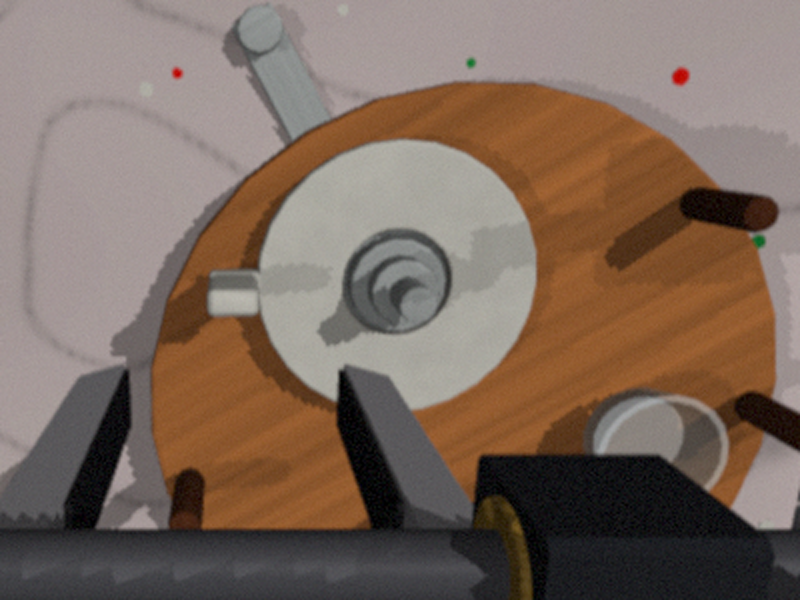

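View pics/s10.png

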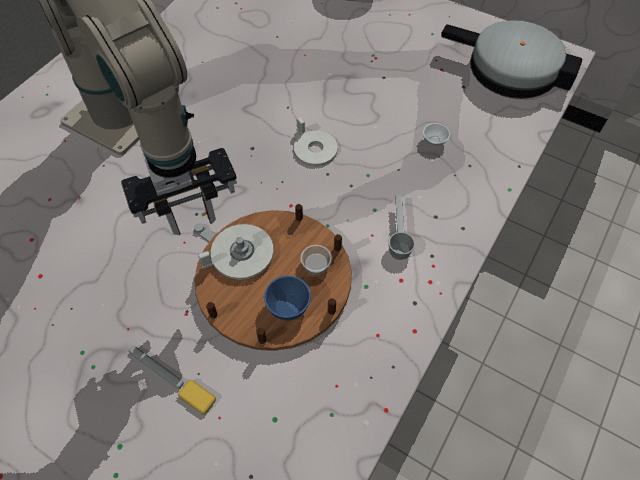

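The large tier is seated and level on its collar. Next is the middle tier.

Run:
```python
from h import *
plan([((.43,.09,.38),-22,11)],60)
```

```text
[[0,23,-21,0.122,-0.001,-0.002,60],[0,20,-24,0.122,0,0,60],[0,17,-26,0.123,0,0,60],[0,13,-28,0.122,0,0,60],[0,11,-29,0.122,0,0,60],[0,6,-30,0.122,0,0,60],[0,3,-31,0.122,0,0,60],[0,-1,-31,0.122,0,0,60],[0,-5,-31,0.123,0,0,60],[0,-8,-30,0.122,0,0,60],[0,-13,-29,0.122,0,0,60]]
end [0.4297 0.0906 0.3797] -22.0
```

carry_out:
  moves:
    - [0, 23, -21, 0.122, 0, 0, 60]
    - [0, 20, -24, 0.122, 0, 0, 60]
    - [0, 17, -26, 0.123, 0, 0, 60]
    - [0, 13, -28, 0.122, 0, 0, 60]
    - [0, 11, -29, 0.122, 0, 0, 60]
    - [0, 6, -30, 0.122, 0, 0, 60]
    - [0, 3, -31, 0.122, 0, 0, 60]
    - [0, -1, -31, 0.122, 0, 0, 60]
    - [0, -5, -31, 0.123, 0, 0, 60]
    - [0, -8, -30, 0.122, 0, 0, 60]
    - [0, -13, -29, 0.122, 0, 0, 60]
    - [0, 0, 0, 0, 0, 0, 60]

```text
time_s: 23.02
tool_pos: [0.4294, 0.0925, 0.3799]
orientation: [1.482, 1.007, -1.483]
wrist_force: [0.3, 0.1, -0.3]
width: 0.599
```

Run:
```python
from h import *
s=status.state();p,Rm=start(); print(p,np.rad2deg(yawof(Rm)),s['q'].round(2))
c=snap('wrist','w11'); print(proj(c,[[.4887,.1575,.01],[.4294,.1815,.045]]))
```

```text
[0.42941502 0.09254421 0.37986259] -21.692602615598354 [-0.45  0.38  0.24  2.11 -0.14  0.67 -0.5 ]
[[347.45639612 152.50145976]
 [277.18544088 150.79630979]]
```

View pics/w11.png

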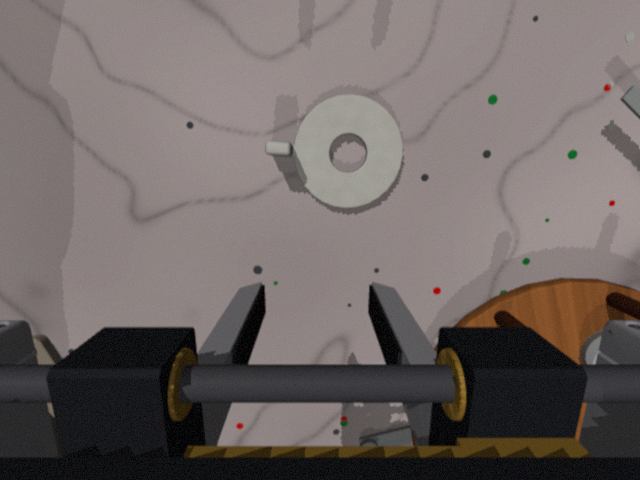

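The middle tier has not moved: its bore is at (348,152) and its handle at (278,149).

Run:
```python
from h import *
c=load('w11')
cv2.imwrite('pics/c11.png',cv2.resize(c['image'][110:190,250:350,::-1],None,fx=6,fy=6,interpolation=cv2.INTER_CUBIC))
M=ring(c,(.4887,.1575),.053)[0]; h=ray(c,[(278,148)],.045)[0,:2]
a=np.arctan2(*(h-M)[::-1]); print(M,h,np.hypot(*(h-M)),np.rad2deg(a)); H=M+.064*np.array([np.cos(a),np.sin(a)]); print(H)
y=np.rad2deg(a)-180
plan([((*H,.30),y,5),((*H,.2642),y,2)],60)
```

```text
[0.4889405  0.15731859] [0.43097502 0.18337508] 0.06355263199775722 155.79525625564742
[0.43056698 0.1835585 ]
[[16,-7,-17,0.008,0,0,60],[16,-7,-17,0.009,0,0,60],[16,-7,-18,0.008,0,0,60],[16,-7,-17,0.009,0,0,60],[16,-7,-17,0.008,0,0,60],[18,0,0,0,0,0,60],[18,0,0,0,0,0,60]]
end [0.4306 0.1838 0.2641] -24.18
```

View pics/c11.png

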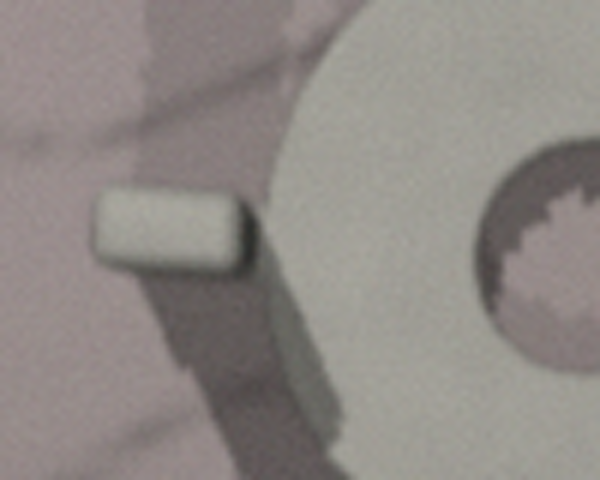

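carry_out:
  moves:
    - [16, -7, -17, 0.008, 0, 0, 60]
    - [16, -7, -17, 0.009, 0, 0, 60]
    - [16, -7, -18, 0.008, 0, 0, 60]
    - [16, -7, -17, 0.009, 0, 0, 60]
    - [16, -7, -17, 0.008, 0, 0, 60]
    - [18, 0, 0, 0, 0, 0, 60]
    - [18, 0, 0, 0, 0, 0, 60]
    - [0, 0, 0, 0, 0, 0, 60]

```text
time_s: 24.08
tool_pos: [0.4313, 0.1836, 0.2638]
orientation: [1.515, 0.977, -1.516]
wrist_force: [0.6, -0.1, 0.1]
width: 0.601
```

Run:
```python
from h import *
s=status.state();p,Rm=start(); print(p,np.rad2deg(yawof(Rm)),s['q'].round(2))
c=snap('wrist','w12'); print(proj(c,[[.4306,.1836,.045]]))
plan([((.4306,.1836,.2152),-24.2,4)],60)
cv2.imwrite('pics/c12.png',cv2.resize(c['image'][150:400,150:500,::-1],None,fx=2,fy=2,interpolation=cv2.INTER_CUBIC))
```

```text
[0.43127182 0.18364384 0.26381985] -24.392694307682415 [-0.57  0.62  0.16  2.14 -0.25  0.4  -0.64]
[[313.66340798 286.60066364]]
[[12,0,0,-0.001,-0.001,0,60],[13,0,0,-0.001,0,0,60],[12,-1,0,-0.001,0,0,60],[12,0,0,-0.001,0,0,60]]
end [0.4307 0.184  0.2156] -24.17
```

View pics/c12.png

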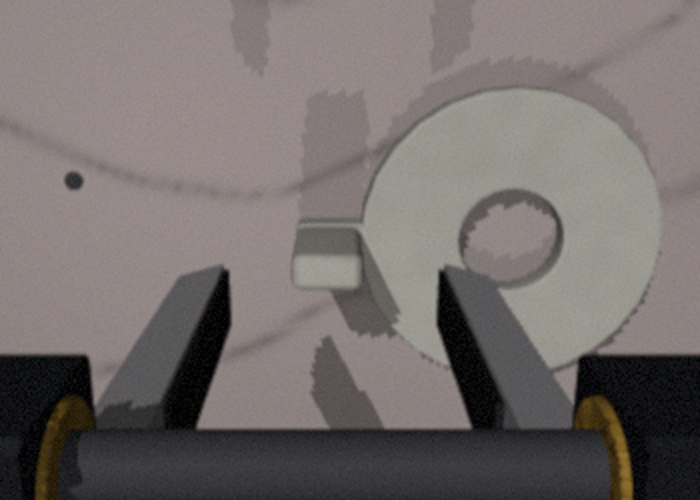

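carry_out:
  moves:
    - [12, 0, 0, 0, 0, 0, 60]
    - [13, 0, 0, 0, 0, 0, 60]
    - [12, -1, 0, 0, 0, 0, 60]
    - [11, 0, 0, 0, 0, 0, 60]
    - [0, 0, 0, 0, 0, 0, 60]
    - [0, 0, 0, 0, 0, 0, 0]
    - [0, 0, 0, 0, 0, 0, 0]
    - [0, 0, 0, 0, 0, 0, 0]
    - [0, 0, 0, 0, 0, 0, 0]
    - [0, 0, 0, 0, 0, 0, 0]

```text
time_s: 25.38
tool_pos: [0.4307, 0.1839, 0.2174]
orientation: [1.518, 0.977, -1.514]
wrist_force: [-0.9, -0.1, 3.4]
width: 0.232
```

Run:
```python
from h import *
s=status.state();p,Rm=start(); print(p,np.rad2deg(yawof(Rm)),s['width'],s['wrist_force'],s['q'].round(2))
```

```text
[0.43074115 0.183923   0.21743745] -24.400626220066595 0.23152093434120252 [-0.8560647  -0.09871795  3.35505342] [-0.54  0.71  0.12  2.16 -0.28  0.28 -0.61]
```

carry_out:
  moves:
    - [-8, 0, 0, 0, 0, 0, 0]
    - [-20, 0, 0, 0, 0, 0, 0]
    - [-30, 0, 0, 0, 0, 0, 0]
    - [-40, 0, 0, 0, 0, 0, 0]
    - [-35, 0, 0, 0, 0, 0, 0]
    - [-12, 0, 0, 0, 0, 0, 0]
    - [0, 0, 0, 0, 0, 0, 0]

```text
time_s: 26.25
tool_pos: [0.4305, 0.1837, 0.3624]
orientation: [1.519, 0.977, -1.513]
wrist_force: [-0.8, 0.1, -2.0]
width: 0.233
```

Run:
```python
from h import *
s=status.state();p,Rm=start(); print(p,np.rad2deg(yawof(Rm)),s['width'],s['wrist_force'],s['q'].round(2))
c=snap('wrist','w13')
z=p[2]-.2162+.01
M=ring(c,(.4889,.1573),.053,z)
d=M[0]-p[:2]; oy,oz=(Rm.T@[*d,0])[1:]; print(M,oy,oz)
def tcp(C,yaw,oy,oz,z): return tuple(np.array([*C,z])-np.array([*(Rdown(np.deg2rad(yaw))@[0,oy,oz])[:2],0]))
t=tcp((.5235,-.1865),-35,oy,oz,.345); print(t)
plan([(t,-35,20)],0)
```

```text
[0.43049262 0.18371298 0.36244738] -24.397598130008895 0.23312174711616673 [-0.80059648  0.05043525 -1.97918253] [-0.65  0.45  0.26  2.06 -0.19  0.65 -0.69]
(array([0.48954253, 0.15582896]), 95, np.float64(0.0007613837145981836)) 0.06529466817480349 0.0010027922159723812
(np.float64(0.4705889170690763), np.float64(-0.1482270776218613), np.float64(0.345))
[[1,9,14,0.009,-0.001,-0.001,0],[1,9,14,0.01,0,0,0],[0,8,15,0.009,0,0,0],[1,10,14,0.009,0,0,0],[1,9,14,0.009,0,0,0],[1,9,13,0.01,0,0,0],[1,10,14,0.009,0,0,0],[1,9,14,0.009,0,0,0],[0,10,13,0.009,0,0,0],[1,10,14,0.01,0,0,0],[1,10,13,0.009,0,0,0],[1,10,14,0.009,0,0,0]]
[[1,10,13,0.009,0,0,0],[1,10,13,0.01,0,0,0],[0,11,13,0.009,0,0,0],[1,10,13,0.009,0,0,0],[1,11,13,0.009,0,0,0],[1,11,13,0.01,0,0,0],[1,11,12,0.009,0,0,0],[0,11,13,0.009,0,0,0]]
end [ 0.4705 -0.1484  0.3455] -34.99
```

View pics/w13.png

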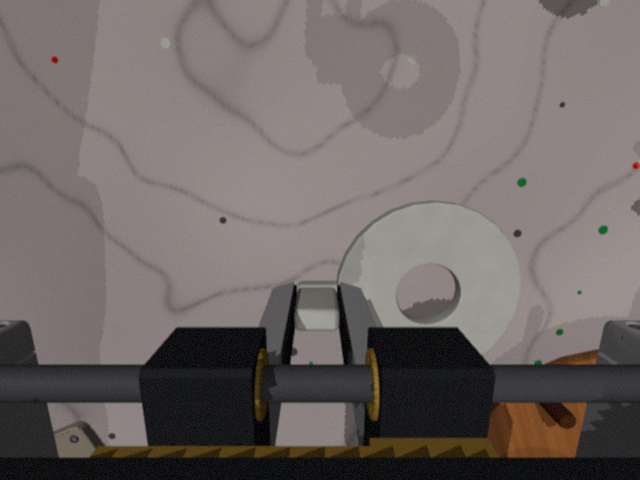

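carry_out:
  moves:
    - [1, 9, 14, 0.009, 0, 0, 0]
    - [1, 9, 14, 0.01, 0, 0, 0]
    - [0, 8, 15, 0.009, 0, 0, 0]
    - [1, 10, 14, 0.009, 0, 0, 0]
    - [1, 9, 14, 0.009, 0, 0, 0]
    - [1, 9, 13, 0.01, 0, 0, 0]
    - [1, 10, 14, 0.009, 0, 0, 0]
    - [1, 9, 14, 0.009, 0, 0, 0]
    - [0, 10, 13, 0.009, 0, 0, 0]
    - [1, 10, 14, 0.01, 0, 0, 0]
    - [1, 10, 13, 0.009, 0, 0, 0]
    - [1, 10, 14, 0.009, 0, 0, 0]

```text
time_s: 27.8
tool_pos: [0.455, -0.0168, 0.352]
orientation: [1.595, 0.905, -1.591]
wrist_force: [0.0, -0.7, -2.1]
width: 0.229
```

carry_out:
  moves:
    - [1, 10, 13, 0.009, 0, 0, 0]
    - [1, 10, 13, 0.01, 0, 0, 0]
    - [0, 11, 13, 0.009, 0, 0, 0]
    - [1, 10, 13, 0.009, 0, 0, 0]
    - [1, 11, 13, 0.009, 0, 0, 0]
    - [1, 11, 13, 0.01, 0, 0, 0]
    - [1, 11, 12, 0.009, 0, 0, 0]
    - [0, 11, 13, 0.009, 0, 0, 0]
    - [8, 0, 0, 0, 0, 0, 0]
    - [8, 0, 0, 0, 0, 0, 0]
    - [0, 0, 0, 0, 0, 0, 0]
    - [0, 0, 0, 0, 0, 0, 0]

```text
time_s: 29.3
tool_pos: [0.4709, -0.1478, 0.3298]
orientation: [1.645, 0.857, -1.641]
wrist_force: [0.6, -0.5, -1.9]
width: 0.231
```

Run:
```python
from h import *
s=status.state();p,Rm=start(); print(p,np.rad2deg(yawof(Rm)),s['width'],s['wrist_force'],s['q'].round(2))
c=snap('wrist','w14')
z=p[2]-.2162+.01
M=ring(c,(.5235,-.1865),.053,z); print(M)
print(proj(c,[[.5235,-.1865,.086]]))
cv2.imwrite('pics/c14.png',cv2.resize(c['image'][200:380,320:560,::-1],None,fx=3.3,fy=3.3,interpolation=cv2.INTER_CUBIC))
```

```text
[ 0.47090096 -0.14783831  0.32978117] -34.95818364825608 0.23076547817281293 [ 0.62422915 -0.46696357 -1.86624902] [ 0.07  0.53  0.26  2.03 -0.24  0.61 -0.12]
(array([ 0.52342433, -0.18540021]), 97, np.float64(0.0007229521527548355))
[[411.25213915 276.84436322]]
```

View pics/c14.png

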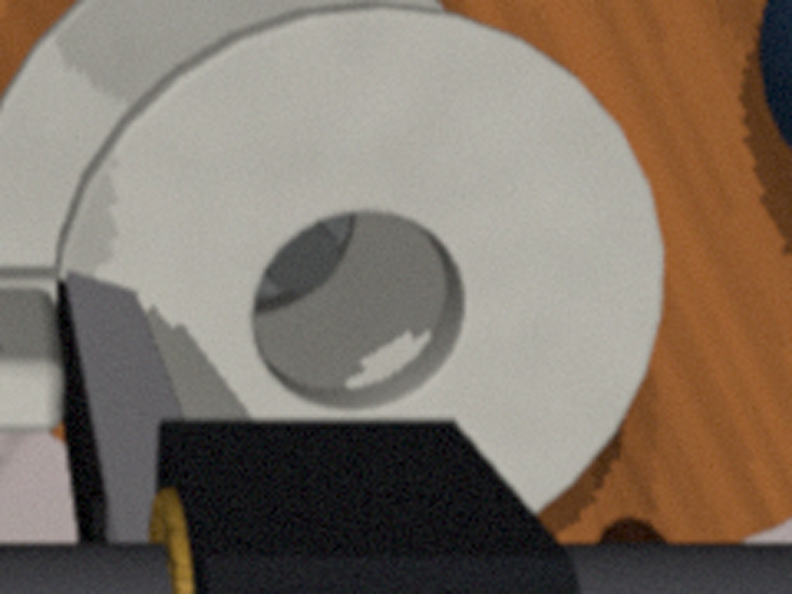

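carry_out:
  moves:
    - [6, 0.5, 0.7, 0, 0, 0, 0]
    - [10, 0, 0, 0, 0, 0, 0]
    - [10, 0, 0, 0, 0, 0, 0]
    - [10, 0, 0, 0, 0, 0, 0]
    - [9, 0, 0, 0, 0, 0, 0]
    - [0, 0, 0, 0, 0, 0, 0]
    - [0, 0, 0, 0, 0, 0, 0]

```text
time_s: 30.22
tool_pos: [0.471, -0.1492, 0.285]
orientation: [1.646, 0.855, -1.641]
wrist_force: [-0.3, -0.6, -1.4]
width: 0.236
```

Run:
```python
from h import *
s=status.state();p,Rm=start(); print(p,np.rad2deg(yawof(Rm)),s['width'],s['wrist_force'],s['q'].round(2))
c=snap('wrist','w15')
z=p[2]-.2162+.01
M=ring(c,(.5235,-.1865),.053,z); print(z,M)
print(proj(c,[[.5235,-.1865,.086],[.5235,-.1865,.064]]),proj(c,[[*M[0],z]]))
cv2.imwrite('pics/c15.png',cv2.resize(c['image'][240:340,370:490,::-1],None,fx=6,fy=6,interpolation=cv2.INTER_CUBIC))
```

```text
[ 0.47102362 -0.14924406  0.28495506] -35.015752491098105 0.23555892117877525 [-0.32547281 -0.61840021 -1.36493064] [ 0.1   0.61  0.22  2.06 -0.27  0.5  -0.09]
0.0787550605313103 (array([ 0.52371704, -0.18685326]), 97, np.float64(0.0007215672741201565))
[[431.08478348 300.11797012]
 [419.55067799 286.62049922]] [[427.65864581 295.62494444]]
```

View pics/c15.png

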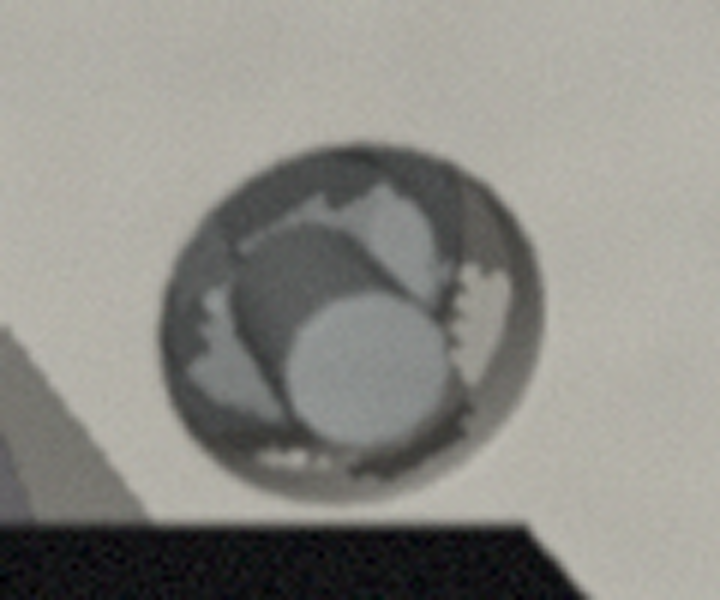

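carry_out:
  moves:
    - [2, -0.3, 0.8, 0, 0, 0, 0]
    - [3, 0, 0, 0, 0, 0, 0]
    - [3, 0, 0, 0, 0, 0, 0]
    - [2, 0, 0, 0, 0, 0, 0]
    - [0, 0, 0, 0, 0, 0, 0]

```text
time_s: 30.9
tool_pos: [0.4702, -0.1496, 0.2747]
orientation: [1.645, 0.856, -1.642]
wrist_force: [0.3, -0.6, -2.5]
width: 0.233
```

Run:
```python
from h import *
s=status.state();p,Rm=start(); print(p,np.rad2deg(yawof(Rm)),s['width'],s['wrist_force'])
c=snap('wrist','w16')
cv2.imwrite('pics/c16.png',cv2.resize(c['image'][240:340,370:490,::-1],None,fx=6,fy=6,interpolation=cv2.INTER_CUBIC))
```

```text
[ 0.47019093 -0.14961132  0.27467479] -35.01216923007362 0.23325314535955557 [ 0.27390869 -0.59785121 -2.48364533]
```

View pics/c16.png

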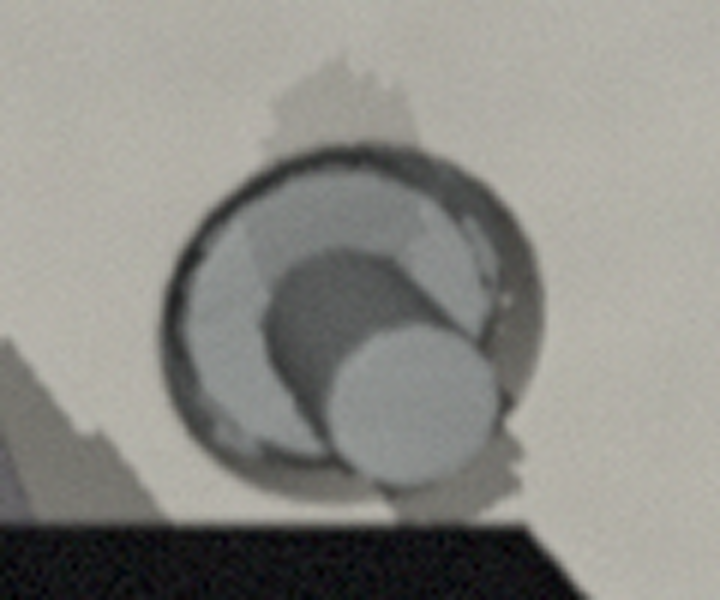

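The 30 mm step is already inside the bore and nearly centred. I lower the rest of the way.

carry_out:
  moves:
    - [3, 0, 0.5, 0, 0, 0, 0]
    - [3, 0, 0, 0, 0, 0, 0]
    - [2.5, 0, 0, 0, 0, 0, 0]
    - [0.5, 0, 0, 0, 0, 0, 0]
    - [0, 0, 0, 0, 0, 0, 0]

```text
time_s: 31.58
tool_pos: [0.4697, -0.1499, 0.2669]
orientation: [1.646, 0.856, -1.641]
wrist_force: [-3.9, 1.4, 12.0]
width: 0.231
```

Run:
```python
from h import *
s=status.state();p,Rm=start(); print(p,np.rad2deg(yawof(Rm)),s['width'],s['wrist_force'],s['torque'])
```

```text
[ 0.46972487 -0.14992624  0.26689867] -35.01155776822113 0.2305304790318102 [-3.90694105  1.44725234 11.97503948] [ 0.07303672  0.70110056 -0.00385254]
```

It is in contact at home height, with 12 N of upward force. I release.

carry_out:
  moves:
    - [0, 0, 0, 0, 0, 0, 30]
    - [0, 0, 0, 0, 0, 0, 45]
    - [0, 0, 0, 0, 0, 0, 50]
    - [0, 0, 0, 0, 0, 0, 50]
    - [-20, 0, 0, 0, 0, 0, 50]
    - [-40, 0, 0, 0, 0, 0, 50]
    - [-45, 0, 0, 0, 0, 0, 50]
    - [-10, 0, 0, 0, 0, 0, 50]
    - [0, 0, 0, 0, 0, 0, 50]

```text
time_s: 32.7
tool_pos: [0.4697, -0.15, 0.3809]
orientation: [1.646, 0.856, -1.64]
wrist_force: [-0.5, -0.1, 0.1]
width: 0.497
```

Run:
```python
from h import *
s=status.state();p,Rm=start(); print(p,np.rad2deg(yawof(Rm)),s['width'],s['wrist_force'],s['q'].round(2))
c=snap('wrist','w17'); s=snap('scene','s17'); snap('side','d17')
M=ring(c,(.5235,-.1865),.053,.06); print(M,ang(M[0]))
L=ring(c,(.5235,-.1865),.065,.046); print(L,ang(L[0]))
a=cv2.resize(c['image'][120:420,250:600,::-1],None,fx=1.3,fy=1.3,interpolation=cv2.INTER_CUBIC)
b=cv2.resize(s['image'][190:320,180:310,::-1],(390,390),interpolation=cv2.INTER_CUBIC)
cv2.imwrite('pics/c17.png',a);cv2.imwrite('pics/c17b.png',b)
```

```text
[ 0.4697175  -0.14998844  0.38090882] -34.98841551471378 0.49731875615643195 [-0.50447611 -0.06316052  0.0927104 ] [ 0.04  0.45  0.3   1.98 -0.2   0.73 -0.15]
(array([ 0.52889245, -0.18575254]), 116, np.float64(0.0018697716661161892)) (np.float64(174.18752620627902), np.float64(0.07650086451303996))
(array([ 0.51980826, -0.187033  ]), 114, np.float64(0.000804748956044557)) (np.float64(175.65893620729705), np.float64(0.08543684706907109))
```

View pics/c17.png

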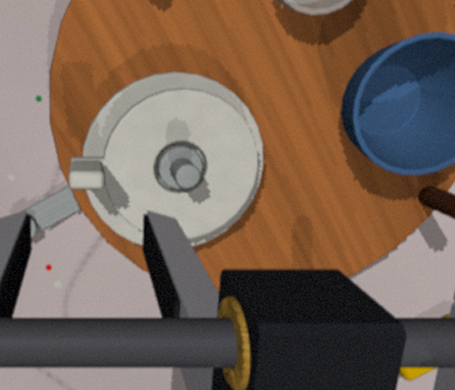

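View pics/c17b.png

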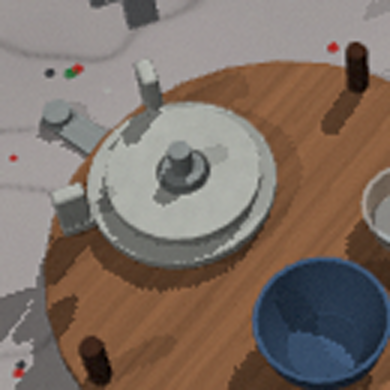

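View pics/d17.png

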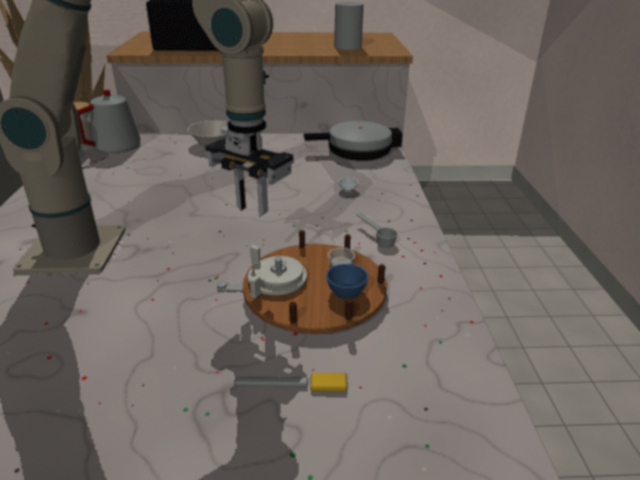

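Both tiers are seated and level: the middle handle was released at 49.5 mm underside height against 50 mm home. Next I turn the deck 150° clockwise by the peg at 120°.

Run:
```python
from h import *
a=np.deg2rad(295.2); P=PV+.145*np.array([np.cos(a),np.sin(a)]); print(P)
plan([((*P,.36),25.2,11),((*P,.31),25.2,1)],30)
```

```text
[ 0.666738   -0.32469992]
[[2,24,3,-0.096,-0.001,0.002,30],[2,23,5,-0.095,0,0,30],[1,23,7,-0.096,0,0,30],[2,22,9,-0.095,0,0,30],[2,21,12,-0.096,0,0,30],[2,20,13,-0.095,0,0,30],[1,19,15,-0.096,0,0,30],[2,17,17,-0.095,0,0,30],[2,15,19,-0.096,0,0,30],[2,14,19,-0.095,0,0,30],[2,11,21,-0.096,0,0,30],[50,0,0,0,0,0,30]]
end [ 0.6666 -0.3243  0.3095] 25.21
```

carry_out:
  moves:
    - [2, 24, 3, -0.096, 0, 0, 30]
    - [2, 23, 5, -0.095, 0, 0, 30]
    - [1, 23, 7, -0.096, 0, 0, 30]
    - [2, 22, 9, -0.095, 0, 0, 30]
    - [2, 21, 12, -0.096, 0, 0, 30]
    - [2, 20, 13, -0.095, 0, 0, 30]
    - [1, 19, 15, -0.096, 0, 0, 30]
    - [2, 17, 17, -0.095, 0, 0, 30]
    - [2, 15, 19, -0.096, 0, 0, 30]
    - [2, 14, 19, -0.095, 0, 0, 30]
    - [2, 11, 21, -0.096, 0, 0, 30]
    - [0, 0, 0, 0, 0, 0, 30]

```text
time_s: 34.35
tool_pos: [0.6668, -0.3258, 0.3581]
orientation: [0.883, 1.387, -0.88]
wrist_force: [0.1, 0.8, 0.1]
width: 0.295
```

carry_out:
  moves:
    - [25, 0, 0, 0, 0, 0, 30]
    - [25, 0, 0, 0, 0, 0, 30]
    - [0, 0, 0, 0, 0, 0, 30]

```text
time_s: 34.72
tool_pos: [0.6657, -0.3233, 0.3079]
orientation: [0.882, 1.392, -0.879]
wrist_force: [-0.3, 0.4, 0.9]
width: 0.304
```

Run:
```python
from h import *
p,Rm=start(); print(p,np.rad2deg(yawof(Rm)),status.state()['q'].round(2))
c=snap('wrist','w18'); print(proj(c,[[.6667,-.3247,.075]]))
pp=plan([((.6667,-.3247,.2442),25.2,5)],30)
plan(arc(295.2,142,40,.2442,90),30,*pp)
```

```text
[ 0.66570309 -0.32326699  0.30792189] 25.162990863049373 [ 0.42  0.86 -0.01  1.31  0.    0.98  0.85]
[[315.9317435  281.67582454]]
[[13,0,0,0,-0.003,0,30],[13,0,0,0,0,0,30],[13,0,1,0,0,0,30],[13,0,0,0,0,0,30],[14,0,0,0,0,0,30]]
end [ 0.6669 -0.3246  0.2438] 25.17
[[0,-10,0,0.066,0,0,30],[0,-10,-1,0.067,0,0,30],[0,-9,0,0.067,0,0,30],[0,-10,0,0.067,0,0,30],[0,-10,-1,0.067,0,0,30],[0,-9,0,0.067,0,0,30],[0,-10,0,0.066,0,0,30],[0,-10,-1,0.067,0,0,30],[0,-9,0,0.067,0,0,30],[0,-10,0,0.067,0,0,30],[0,-10,-1,0.067,0,0,30],[0,-9,0,0.067,0,0,30]]
[[0,-10,0,0.067,0,0,30],[0,-10,-1,0.066,0,0,30],[0,-9,0,0.067,0,0,30],[0,-10,0,0.067,0,0,30],[0,-10,0,0.067,0,0,30],[0,-9,-1,0.067,0,0,30],[0,-10,0,0.067,0,0,30],[0,-10,0,0.066,0,0,30],[0,-10,-1,0.067,0,0,30],[0,-9,0,0.067,0,0,30],[0,-10,0,0.067,0,0,30],[0,-10,-1,0.067,0,0,30]]
[[0,-9,0,0.067,0,0,30],[0,-10,0,0.067,0,0,30],[0,-10,-1,0.066,0,0,30],[0,-9,0,0.067,0,0,30],[0,-10,0,0.067,0,0,30],[0,-10,-1,0.067,0,0,30],[0,-9,0,0.067,0,0,30],[0,-10,0,0.067,0,0,30],[0,-10,-1,0.066,0,0,30],[0,-9,0,0.067,0,0,30],[0,-10,0,0.067,0,0,30],[0,-10,-1,0.067,0,0,30]]
[[0,-10,0,0.067,0,0,30],[0,-9,0,0.067,0,0,30],[0,-10,-1,0.067,0,0,30],[0,-10,0,0.066,0,0,30]]
end [ 0.4911 -0.1039  0.2438] -127.98
```

View pics/w18.png

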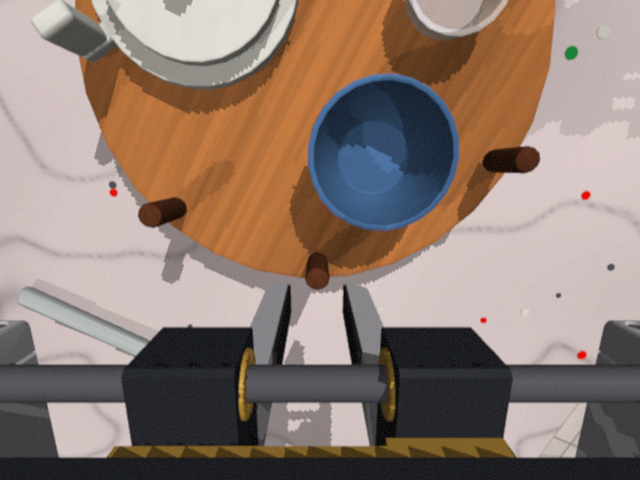

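The peg top at (318,277) is centred between the fingers. I descend and push clockwise.

carry_out:
  moves:
    - [13, 0, 0, 0, -0.003, 0, 30]
    - [13, 0, 0, 0, 0, 0, 30]
    - [13, 0, 0, 0, 0, 0, 30]
    - [13, 0, 0, 0, 0, 0, 30]
    - [13, 0, 0, 0, 0, 0, 30]
    - [0, -4, 0, 0.027, 0, 0, 30]
    - [0, -4, 0, 0.027, 0, 0, 30]
    - [0, -5, -1, 0.034, 0, 0, 30]
    - [0, -7, 0, 0.046, 0, 0, 30]
    - [0, -9, 0, 0.066, 0, 0, 30]
    - [0, -10, -1, 0.067, 0, 0, 30]
    - [0, -10, 0, 0.067, 0, 0, 30]

```text
time_s: 36.28
tool_pos: [0.6201, -0.3378, 0.2469]
orientation: [1.134, 1.249, -1.132]
wrist_force: [2.8, -0.7, -0.6]
width: 0.301
```

carry_out:
  moves:
    - [0, -10, 0, 0.067, 0, 0, 30]
    - [0, -10, -1, 0.066, 0, 0, 30]
    - [0, -9, 0, 0.067, 0, 0, 30]
    - [0, -10, 0, 0.067, 0, 0, 30]
    - [0, -10, 0, 0.067, 0, 0, 30]
    - [0, -9, -1, 0.067, 0, 0, 30]
    - [0, -10, 0, 0.067, 0, 0, 30]
    - [0, -10, 0, 0.066, 0, 0, 30]
    - [0, -10, -1, 0.067, 0, 0, 30]
    - [0, -9, 0, 0.067, 0, 0, 30]
    - [0, -10, 0, 0.067, 0, 0, 30]
    - [0, -10, -1, 0.067, 0, 0, 30]

```text
time_s: 37.78
tool_pos: [0.5107, -0.3057, 0.2467]
orientation: [1.705, 0.784, -1.7]
wrist_force: [0.8, -2.9, 0.6]
width: 0.303
```

Run:
```python
from h import *
p,Rm=start(); a,rr=ang(p); print(p,a,rr,np.rad2deg(yawof(Rm)),status.state()['q'].round(2),status.state()['wrist_force'])
plan(arc(a,142,int((a-142)/3.9)+1,.2442,90),30)
```

```text
[ 0.51068757 -0.30571883  0.2467135 ] 229.95519365204137 0.1465875186802253 -40.192715572925465 [ 0.33  0.78  0.27  1.81 -0.34  0.59  0.1 ] [ 0.7627201  -2.90739775  0.60361616]
[[2,-10,-2,0.064,0,-0.007,30],[0,-9,0,0.067,0,0,30],[0,-10,-1,0.067,0,0,30],[0,-10,0,0.066,0,-0.001,30],[0,-9,0,0.067,0,0,30],[0,-10,0,0.067,0,0,30],[0,-10,-1,0.067,0,0,30],[0,-9,0,0.066,0,0,30],[0,-10,0,0.067,0,0,30],[0,-10,-1,0.067,0,0,30],[0,-9,0,0.067,0,0,30],[0,-10,0,0.066,0,0,30]]
[[0,-10,-1,0.067,0,0,30],[0,-9,0,0.067,0,0,30],[0,-10,0,0.067,0,0,30],[0,-10,-1,0.066,0,0,30],[0,-9,0,0.067,0,0,30],[0,-10,0,0.067,0.001,0,30],[0,-10,-1,0.067,0,0,30],[0,-9,0,0.066,0,0,30],[0,-10,0,0.067,0,0,30],[0,-10,-1,0.067,0,0,30],[0,-9,0,0.067,0,0,30]]
end [ 0.4906 -0.1047  0.2447] -128.03
```

carry_out:
  moves:
    - [2, -10, -2, 0.064, 0, -0.005, 30]
    - [0, -9, 0, 0.067, 0, 0, 30]
    - [0, -10, -1, 0.067, 0, 0, 30]
    - [0, -10, 0, 0.066, 0, 0, 30]
    - [0, -9, 0, 0.067, 0, 0, 30]
    - [0, -10, 0, 0.067, 0, 0, 30]
    - [0, -10, -1, 0.067, 0, 0, 30]
    - [0, -9, 0, 0.066, 0, 0, 30]
    - [0, -10, 0, 0.067, 0, 0, 30]
    - [0, -10, -1, 0.067, 0, 0, 30]
    - [0, -9, 0, 0.067, 0, 0, 30]
    - [0, -10, 0, 0.066, 0, 0, 30]

```text
time_s: 39.28
tool_pos: [0.4593, -0.2037, 0.2445]
orientation: [2.185, 0.077, -2.184]
wrist_force: [0.6, -3.4, -0.7]
width: 0.299
```

Run:
```python
from h import *
p,Rm=start(); a,rr=ang(p); print(p,a,rr,np.rad2deg(yawof(Rm)),status.state()['q'].round(2),status.state()['wrist_force'])
plan(arc(a,146,int((a-146)/3.9)+1,.2442,90)+arc(146,142,3,.2442,90),30)
```

```text
[ 0.45930923 -0.20372875  0.24451241] 184.0160701264903 0.14604940442362896 -85.92959484303479 [ 0.07  0.73  0.44  2.07 -0.66  0.49 -0.49] [ 0.63619649 -3.43383303 -0.66625556]
[[0,-10,-1,0.067,0,-0.001,30],[0,-9,-1,0.067,0,0,30],[0,-10,0,0.066,0,0,30],[0,-9,0,0.066,0,0,30],[0,-10,-1,0.067,0,0,30],[0,-10,0,0.066,0,0,30],[0,-9,0,0.066,0,0,30],[0,-10,-1,0.067,0,0,30],[0,-10,0,0.066,0,0,30],[0,-9,0,0.066,0,0.001,30],[0.3,-3.5,-0.3,0.024,0,0,30],[0,-3.4,0,0.023,0,0,30]]
[[0,-3.4,-0.1,0.023,0,0,30]]
end [ 0.4908 -0.1042  0.2442] -127.98
```

carry_out:
  moves:
    - [0, -10, -1, 0.067, 0, 0, 30]
    - [0, -9, -1, 0.067, 0, 0, 30]
    - [0, -10, 0, 0.066, 0, 0, 30]
    - [0, -9, 0, 0.066, 0, 0, 30]
    - [0, -10, -1, 0.067, 0, 0, 30]
    - [0, -10, 0, 0.066, 0, 0, 30]
    - [0, -9, 0, 0.066, 0, 0, 30]
    - [0, -10, -1, 0.067, 0, 0, 30]
    - [0, -9, 0, 0.063, 0, 0, 30]
    - [0, -8, 0, 0.058, 0, 0, 30]
    - [0, -4, 0, 0.024, 0, 0, 30]
    - [0, -3, 0, 0.023, 0, 0, 30]

```text
time_s: 40.78
tool_pos: [0.4873, -0.1073, 0.2442]
orientation: [-1.862, 0.601, 1.864]
wrist_force: [-0.4, -2.1, 1.3]
width: 0.303
```

Run:
```python
from h import *
p,Rm=start(); a,rr=ang(p); print(p,a,rr,np.rad2deg(yawof(Rm)),status.state()['q'].round(2),status.state()['wrist_force'])
c=snap('wrist','w19'); s=snap('scene','s19')
hsv=cv2.cvtColor(s['image'],cv2.COLOR_RGB2HSV)
b=((hsv[:,:,0]>100)&(hsv[:,:,0]<130)&(hsv[:,:,1]>100)).astype(np.uint8)
cs,_=cv2.findContours(b,cv2.RETR_EXTERNAL,cv2.CHAIN_APPROX_NONE); k=max(cs,key=cv2.contourArea)
e=cv2.fitEllipse(k); print(e,ray(s,[e[0]],.07),ang(ray(s,[e[0]],.07)[0]))
```

```text
[ 0.48726615 -0.10730167  0.24422375] 143.79043808914975 0.14591577271189812 -125.82353089535866 [-0.25  0.78  0.65  2.08 -0.89  0.58 -1.16] [-0.36866552 -2.12454602  1.25455499]
((240.447509765625, 243.99105834960938), (38.977882385253906, 42.09962463378906), 77.42872619628906) [[ 0.52490469 -0.18832767  0.07      ]] (np.float64(176.30512946462878), np.float64(0.08026214378556216))
```

View pics/s19.png

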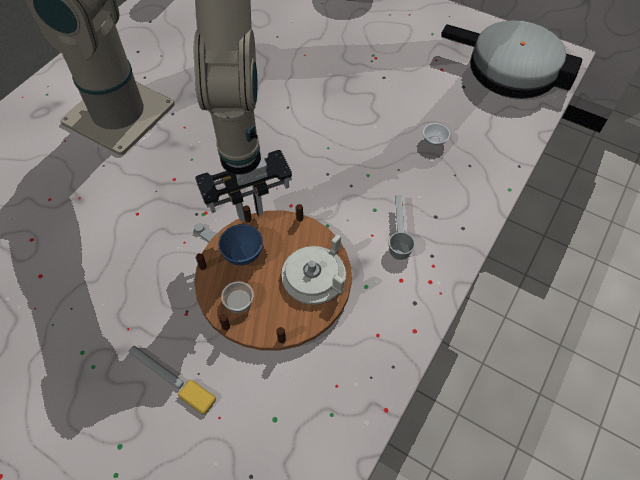

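View pics/w19.png

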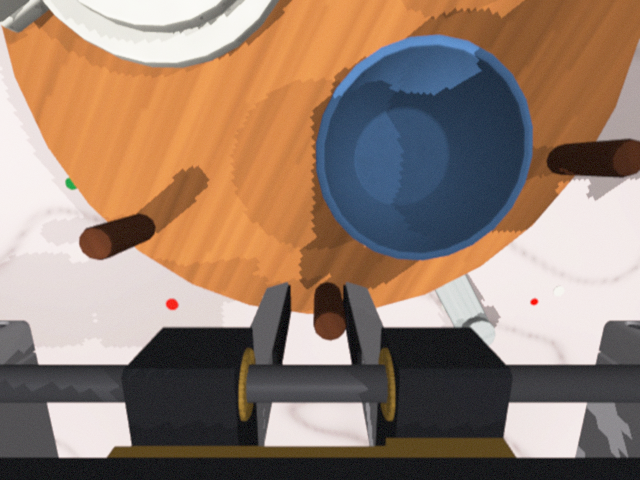

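The bowl is at about 176° against a target of 174.3°, so it needs one small nudge. Then I back off and lift clear.

carry_out:
  moves:
    - [0, -3, 0, 0.02, 0, 0, 30]
    - [0, 0, 0, 0, 0, 0, 30]
    - [0, 3, 0, 0, 0, 0, 30]
    - [0, 3, 0, 0, 0, 0, 30]
    - [-25, 0, 0, 0, 0, 0, 30]
    - [-50, 0, 0, 0, 0, 0, 30]
    - [-50, 0, 0, 0, 0, 0, 30]
    - [-10, 0, 25, 0, 0, 0, 30]
    - [0, 0, 25, 0, 0, 0, 30]
    - [0, 0, 0, 0, 0, 0, 30]

```text
time_s: 42.12
tool_pos: [0.4447, -0.0786, 0.3789]
orientation: [-1.849, 0.613, 1.854]
wrist_force: [0.5, -0.0, 0.7]
width: 0.295
```

Run:
```python
from h import *
p,Rm=start(); print(p,status.state()['wrist_force'])
def bowl(s,n):
  hsv=cv2.cvtColor(s['image'],cv2.COLOR_RGB2HSV)
  b=((hsv[:,:,0]>100)&(hsv[:,:,0]<130)&(hsv[:,:,1]>100)).astype(np.uint8)
  if n=='w': b[300:]=0
  cs,_=cv2.findContours(b,cv2.RETR_EXTERNAL,cv2.CHAIN_APPROX_NONE); k=max(cs,key=cv2.contourArea)
  e=cv2.fitEllipse(k); P=ray(s,[e[0]],.073)[0]; print(n,P,ang(P))
c=snap('wrist','w20'); s=snap('scene','s20'); bowl(c,'w'); bowl(s,'s')
cv2.imwrite('pics/c20b.png',cv2.resize(s['image'][190:360,180:370,::-1],None,fx=4,fy=3.5,interpolation=cv2.INTER_CUBIC))
```

```text
[ 0.44467715 -0.07857795  0.37893591] [ 0.45824433 -0.0181654   0.68051654]
w [ 0.52509942 -0.18609761  0.073     ] (np.float64(174.70694133953137), np.float64(0.08024274948843094))
s [ 0.52647865 -0.18780796  0.073     ] (np.float64(175.85386244518068), np.float64(0.0787273907322477))
```

View pics/c20b.png

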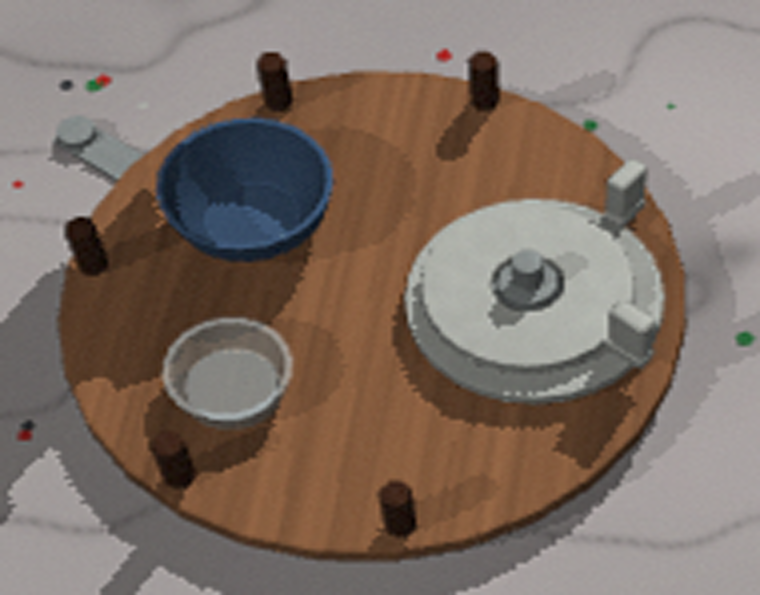

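View pics/w20.png

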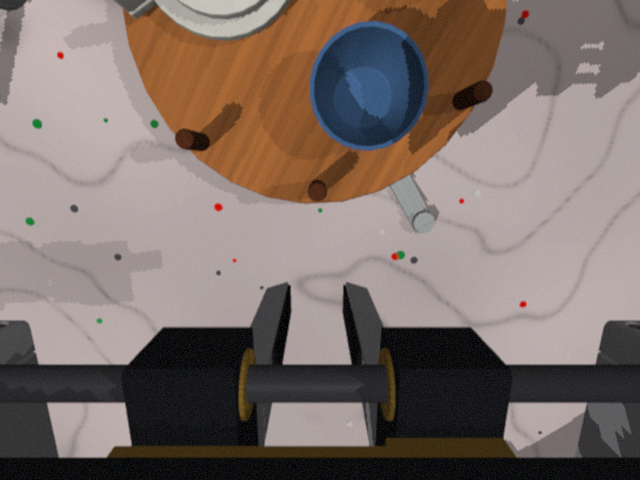

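Run:
```python
from h import *
s=load('s20'); a=np.deg2rad(24.7); P=PV+.08*np.array([np.cos(a),np.sin(a)])
pin=ray(s,[(180+528/4,190+260/3.5)],.086)[0]; print(P,pin[:2])
for R_,z in ((.053,.06),(.065,.046)): print(ring(s,pin[:2],R_,z))
print(status.state()['joint_vel'].round(4)); order.finish_job()
```

```text
[ 0.67768065 -0.16007063] [ 0.67774974 -0.16077485]
(array([ 0.67386535, -0.15977085]), 112, np.float64(0.00124530837417125))
(array([ 0.67916672, -0.15988285]), 115, np.float64(0.0006786964171693888))
[ 0.0116  0.0112 -0.0001 -0.017   0.0004 -0.0005  0.0003]
the job is handed in; nothing more can be done
```

The carousel is made up and I handed the job in at about 42 s of the 210 s. No verdict came back, so the results below are my own checks.

**What I did:** I turned the deck counter-clockwise by the 75° peg until the post faced front. I threaded the large tier and then the middle one; the small tier is not in this scene. I then turned the deck clockwise by the 120° peg until the bowl faced front, and lifted the arm clear.

**Last checks:**
- **Bowl:** the wrist camera puts it at 174.7° and the scene camera at 175.9°. The pointer is at 174.3°, so the bowl is about 1 to 2 mm off the front point, against the 13 mm allowed.
- **Tiers:** both look level and seated. In the last scene picture, the large tier's fitted centre is about 1.7 mm from the pin and the middle tier's about 4 mm. The middle figure is less reliable, because the large tier's rim beneath it confuses the edge fit and the 3 mm of play makes 4 mm unlikely. A similar fit just after I released the middle tier was also about 5 mm out. By arm height, I released it with its underside within about 0.5 mm of home.
- **Bystanders:** the loose dish, scoop and brush look unmoved in the scene pictures; I did not measure them.
- **Robot:** the arm was touching nothing and its wrist force was near zero. The joint speeds read at most 0.017 rad/s when I handed in.

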